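# Start a batch in the parts-cleaning pot

## Task

Clean the dirty model parts: press the cleaning pot's safety cap down firmly and turn it to release it, lay it flat on the cork mat, and put every wheel and hatch casting from the black mat into the pot. Then put the cap back and lock it, lugs home and sprung up under the collar, and only then press the keys fully down, one at a time: first the bar-shaped key, then the square one, then the large round one. Never press the small round stop key, and leave the bottles, tins and other things on the bench where they are.

Things in the scene. Friction and masses are not known exactly. Their poses are not given: they have to be found in the camera images.
- pot: the cleaning pot: round aluminium canister fixed to the bench, 120 mm across, rim 112 mm up, inside 110 mm across, floor 6 mm up. Origin on its axis at bench height, z up. A collar in the rim (85 mm bore) holds the cap like a bayonet: lugs along the pot's x axis = locked. Two open slots, 36 degrees wide, lie 60 degrees counter-clockwise (from above) of its +x and -x; only there can the lugs pass up or down.
- cap: white safety cap, 70 to 120 g, locked on the pot at first: disc 80 mm across, 10 mm thick; on it an upright grip bar 60 mm long (along cap x), 14 thick, 24 tall (top 34 mm above the origin). Two lugs, 12 mm wide, 6 thick, stick out at the underside along +x and -x to 50 mm from the axis. Origin: centre of the flat underside. A half turn changes nothing. Locked: origin 100 mm above the pot's, lugs up in notches.
- seat (a joint): height of the sprung black seat ring (66 mm bore) in the pot's mouth that pushes the cap up: 0 with the cap locked, +0.0075 m free, -0.011 at the bottom. Pushes 6 N at 0, 0.8 N more per mm down. A 7 mm tooth walls each notch, so the cap turns only while held 7.5 to 10.5 mm (best 9) below locked height. Open: press, turn 60 degrees counter-clockwise (stop about 10 past), lift. Close: the reverse.
- corkmat: the square cork mat on which the cap is laid while the pot is open: 150 x 150 x 4 mm, fixed to the bench. Origin: centre of its underside.
- key_bar (a joint): travel of the bar-shaped key, 34 x 12 mm: 0 up, 0.006 m fully down (spring, about 5 N at the bottom); more than 0.004 counts as pressed, and it springs back by itself
- key_bar_top (a point): centre of the top of the bar-shaped key; 34 mm above the bench when up; presses straight down. The four keys stand 55 mm apart in a row, in changing order, on a grey strip 18 mm high (250 x 85 mm) fixed to the bench
- key_square (a joint): travel of the square key, 24 x 24 mm: 0 up, 0.006 m fully down (spring, about 5 N at the bottom); more than 0.004 counts as pressed, and it springs back by itself
- key_square_top (a point): centre of the top of the square key; 34 mm above the bench when up; presses straight down. The four keys stand 55 mm apart in a row, in changing order, on a grey strip 18 mm high (250 x 85 mm) fixed to the bench
- key_round (a joint): travel of the large round key, 28 mm across: 0 up, 0.006 m fully down (spring, about 5 N at the bottom); more than 0.004 counts as pressed, and it springs back by itself
- key_round_top (a point): centre of the top of the large round key; 34 mm above the bench when up; presses straight down. The four keys stand 55 mm apart in a row, in changing order, on a grey strip 18 mm high (250 x 85 mm) fixed to the bench
- key_small (a joint): travel of the small round stop key, 12 mm across, which must be left alone: 0 up, 0.006 m fully down (spring, about 5 N at the bottom); more than 0.004 counts as pressed, and it springs back by itself
- key_small_top (a point): centre of the top of the small round stop key; 34 mm above the bench when up; presses straight down. The four keys stand 55 mm apart in a row, in changing order, on a grey strip 18 mm high (250 x 85 mm) fixed to the bench
- wheel1: a dirty cast-metal model wheel, grey, 28 mm across, 16 mm high, lying flat on the black mat; 30 to 65 g. Origin: centre of its underside, z along its axis. May be absent.
- wheel2: a dirty cast-metal model wheel, grey, 28 mm across, 16 mm high, lying flat on the black mat; 30 to 65 g. Origin: centre of its underside, z along its axis. May be absent.
- wheel3: a dirty cast-metal model wheel, grey, 28 mm across, 16 mm high, lying flat on the black mat; 30 to 65 g. Origin: centre of its underside, z along its axis. May be absent.
- hatch1: a dirty cast-metal model hatch, grey stepped disc with small rivets, 36 mm across at the foot, 12 mm high, lying flat on the black mat; 30 to 65 g. Origin: centre of its underside, z along its axis. May be absent.
- hatch2: a dirty cast-metal model hatch, grey stepped disc with small rivets, 36 mm across at the foot, 12 mm high, lying flat on the black mat; 30 to 65 g. Origin: centre of its underside, z along its axis. May be absent.
- paintpot: small glass paint jar, 34 mm across, 42 mm high, standing among the parts; a bystander, to be left where it is. Origin: centre of its underside.
- primer: grey primer bottle, 68 mm across, 130 mm high; a bystander, to be left where it is. Origin: centre of its underside.
- varnish: black varnish bottle, 52 mm across, 110 mm high; a bystander, to be left where it is. Origin: centre of its underside.
- glue: white glue bottle with a red cap, 48 mm across, 100 mm high; a bystander, to be left where it is. Origin: centre of its underside.
- tinlet: small paint tin, 44 mm across, 45 mm high; a bystander, to be left where it is. Origin: centre of its underside.
- waterpot: white ceramic brush cup, 72 mm across, 80 mm high; a bystander, to be left where it is. Origin: centre of its underside.
- turntop: grey model turntable disc, 116 mm across, 20 mm thick, with two short pins standing on it to 32 mm; a bystander, to be left where it is. Origin: centre of its underside.
Not all that is in view belongs to the job. Leave any yellow look-alike of the cap alone.

How it is judged:
On the way, in this order (a step that is already met when the one before it is completed fails the run):
1. the cap is off, lying flat on the cork mat and let go (horizontal distance between cap and corkmat below 0.065 m and height (world z) of cap below 0.012 m and angle between cap's own z axis and vertical below 0.1 rad and contact force between cap and the fingers below 0.1 N), for 0.2 s.
2. all the parts are in the pot (horizontal distance between each of wheel1, wheel2, wheel3, hatch1, hatch2 and pot below 0.056 m and z of each of wheel1, wheel2, wheel3, hatch1, hatch2 in the frame of pot below 0.085 m), for 0.2 s.
3. the cap is back on the pot, turned home, sprung up into its notches and let go (horizontal distance between cap and pot below 0.005 m and z of cap in the frame of pot between 0.0975 and 0.1025 m and angle between the x axis of cap and the x axis of pot, either way round below 0.25 rad and angle between cap's own z axis and vertical below 0.1 rad and contact force between cap and the fingers below 0.1 N), for 0.2 s.
4. the bar-shaped key is pressed (value of joint key_bar above 0.004 m), for 0.05 s.
5. the square key is pressed (value of joint key_square above 0.004 m), for 0.05 s.
6. the large round key is pressed (value of joint key_round above 0.004 m), for 0.05 s.
At the end, for the whole second after the job is handed in: Every part present lies inside the pot (within 56 mm of its axis, origin less than 85 mm above its foot); the cap is locked on the pot (within 5 mm of the axis, within 2.5 mm of the locked height, lugs within 0.25 rad of the pot's x axis, level) and at rest; all keys are up again (all of step 2 and horizontal distance between cap and pot below 0.005 m and z of cap in the frame of pot between 0.0975 and 0.1025 m and angle between the x axis of cap and the x axis of pot, either way round below 0.25 rad and angle between cap's own z axis and vertical below 0.1 rad and value of joint each of key_bar, key_square, key_round, key_small below 0.0015 m and linear speed of cap below 0.02 m/s); the robot touches nothing.
It fails at once if the small round stop key is pressed (value of joint key_small above 0.003 m).
It fails at once if two keys are down at once (value of joint each of key_bar, key_square above 0.003 m or value of joint each of key_bar, key_round above 0.003 m or value of joint each of key_square, key_round above 0.003 m).
It fails at once if a key is pressed while the cap is not locked on the pot (value of joint any of key_bar, key_square, key_round above 0.003 m and not (horizontal distance between cap and pot below 0.005 m and z of cap in the frame of pot between 0.0975 and 0.1025 m and angle between the x axis of cap and the x axis of pot, either way round below 0.25 rad and angle between cap's own z axis and vertical below 0.1 rad)).
It fails at once if a bystander is moved more than 4 cm or tipped over (distance of any of paintpot, primer, varnish, glue, tinlet, waterpot, turntop from where it was at the start of the episode above 0.04 m or angle between any of paintpot, primer, varnish, glue, tinlet, waterpot, turntop's own z axis and vertical above 0.6 rad).
Of wheel1, wheel2, wheel3, hatch1, hatch2 only 3 to 5 are there at a start; the rules pass over those that are not, and their reading is None.
At some moment in a run one of wheel1, wheel2, wheel3, hatch1, hatch2 may be knocked a few centimetres aside while the robot is not near it.
It also fails if it takes over 210 s, if anything falls off the work surface, if the arm or the gripper's body presses on something with over 40 N, if the wrist force passes 120 N, or if a joint passes its speed limit or range.

## Robot

A 6-joint arm with a two-finger parallel gripper is mounted at the origin on the work surface. World frame = base frame: x ahead of the robot, y to its left, z up, the work surface at z = 0. Lengths are in m, angles in rad, forces in N, time in s.
With the tool pointing down it reaches from about 0.3 to 0.75 m from the base axis. Payload 8.5 kg.
Tool frame: the origin (TCP) lies on the centre line of the jaws, within the pads' length; the fingertips stand 8 mm ahead of it and the grasp point (between the pads) lies 11 mm behind it; z points along the fingers, y is the direction in which the jaws open and shut (so a half turn about z gives the same grasp; the last joint's range is limited). The gripper opens to 88 mm and grips with 3 to 60 N. Pads are 18 mm wide; open, the fingers measure 123 mm over their backs; the gripper's body (75 mm by 187 mm) begins 45 mm behind the grasp point.
Start: joints at [0.956, 0.381, 1.297, -0, 1.464, -0.215], TCP at [0.214, 0.507, 0.247] pointing down, gripper open.
Joint ranges: [-3.11, 3.11], [-0.89, 2.33], [0.22, 2.48], [-1.42, 4.56], [0.17, 2.85], [-2.88, 2.88]. Speed limits (rad/s): [2.39, 2.39, 3.14, 3.14, 3.14, 3.14].

## Interface

Orientations are given as a rotation vector (axis times angle).
In Python, from plant import ctrl, capture, calibration, close_job gives the robot as it stands.
- The arm moves only by the tool servo_tool, never from a script. Its argument "rows" is a list that holds one entry, the list of rows, each a list of 5 numbers: the closure, from 0 (fully open) to 1 (shut), then the shift along the tool's x, y, z in cm, then the turn about the tool's z in degrees. A call has 1 to 5 rows; each row shifts and turns the commanded pose from where the row before left it, along the tool's axes as they then stand; what a row does not reach is not made up. A row lasts 1/12 s, in which the tool goes at most 41.7 mm and 7.16 degrees, less where a joint would pass 70% of its speed; a pose out of reach is approached as far as the arm can. A call is refused whole if a number of a shift passes 4.17 or a number of a turn 7.16, either way. A call with a gripper value outside its range is refused whole. The fingers move at their own pace and stop on an object; the grip force is fixed at half the most. Time passes only in rows, so rows that do not move let the fingers close. It gives the time, the measured TCP pose, the force and the opening at its end, in the units of the state.
- ctrl.sense(): the state, without advancing time (a new reading comes with each control period).
- capture(name): name is "side" or "top"; returns (picture, depth): 420x560x3 uint8, red, green, blue; 420x560 float32, m along the optical axis (not along the pixel's ray), 0 where there is no reading.
- calibration(name): a dict with "fx", "fy", "cx", "cy" (pixels), "T" (4x4, takes a point from camera to world coordinates). Camera axes: x right, y down, z forward; pixel columns grow to the right and rows downward; lengths in m; the calibration is good to about 2 mm. A picture is of the moment at which its call begins. calibration takes no time and is no camera call.
- close_job(): hands the job in, once; it reports no verdict.
The state is a dict: "time_s": time; "joint_positions": joint angles; "joint_vel": joint speeds; "joint_efforts": joint torques, N m; "tool_pos": TCP position; "eef_rot": TCP orientation; "contact_force": force on the tool from outside, world axes, zero at the start; "wrist_torque": the same for the moment, N m; "opening": finger opening in m.
Only numpy, scipy, OpenCV 4.12 (cv2) and the standard library are available. Lean on these libraries where they do the work, as an engineer would, in place of code of your own. Each camera call takes 0.05 s, during which the arm holds its last target.

## Working session

There is one attempt and no reset: what is moved stays moved. The work goes in short steps, Python scripts to look and compute and a tool call to move; the robot and the scene stay as the last step left them, time stands still between calls to the robot, and variables do not carry over. Pictures are saved under pics/ and viewed, and the job is handed in when it is done.

Besides the shell and the picture viewer there is one more tool, called after "Emit:" by a JSON object that holds its "api" and its "payload", one argument or row to a line. servo_tool: Moves the arm, as the interface text tells. Its arguments: {"type":"object","properties":{"rows":{"type":"array"}},"required":["rows"]}

```bash
ls; mkdir -p pics
python3 - <<'E'
from plant import ctrl,capture,calibration
import cv2,numpy as np
print(ctrl.sense())
for n in ("side","top"):
    p,d=capture(n); cv2.imwrite(f"pics/{n}0.png",p[:,:,::-1]); np.save(f"{n}0.npy",d); c=calibration(n); print(n,c)
E
```

```text
pics
{'time_s': 0.0, 'joint_positions': array([ 9.55681281e-01,  3.81177143e-01,  1.29824572e+00, -8.65798472e-06,
        1.46362122e+00, -2.15302368e-01]), 'joint_vel': array([ 1.35629613e-03,  7.11352962e-05,  5.43863930e-04, -5.64513623e-04,
       -1.36531387e-03,  4.25440797e-04]), 'joint_efforts': array([ 1.07296546e-03, -4.37917042e+01, -2.24558669e+01,  7.14534684e-02,
        3.52600159e-02, -1.17219838e-04]), 'tool_pos': array([0.213929  , 0.50639282, 0.24615297]), 'eef_rot': array([-6.23733454e-01, -3.07846191e+00,  2.09124737e-03]), 'contact_force': array([ 0.1641552 , -0.23069518,  0.35483217]), 'wrist_torque': array([-0.02674599,  0.00258686,  0.0197061 ]), 'opening': 0.0882827776165908}
side {'fx': 394.4035248817673, 'fy': 394.4035248817673, 'cx': 279.702144356701, 'cy': 209.89036228118266, 'T': array([[ 0.99736324, -0.02629184,  0.06764095,  0.49520328],
       [-0.07082933, -0.55564129,  0.82839964, -0.78122951],
       [ 0.01580395, -0.83100631, -0.55603843,  0.66539692],
       [ 0.        ,  0.        ,  0.        ,  1.        ]])}
top {'fx': 394.0345313995935, 'fy': 394.0345313995935, 'cx': 281.5654841854968, 'cy': 204.47390399708243, 'T': array([[-2.36007249e-02, -9.85366355e-01,  1.68808032e-01,
         3.62868628e-01],
       [-9.99710057e-01,  2.40682032e-02,  7.23399335e-04,
         3.04337898e-02],
       [-4.77571938e-03, -1.68742014e-01, -9.85648682e-01,
         1.14454339e+00],
       [ 0.00000000e+00,  0.00000000e+00,  0.00000000e+00,
         1.00000000e+00]])}
```

View pics/side0.png

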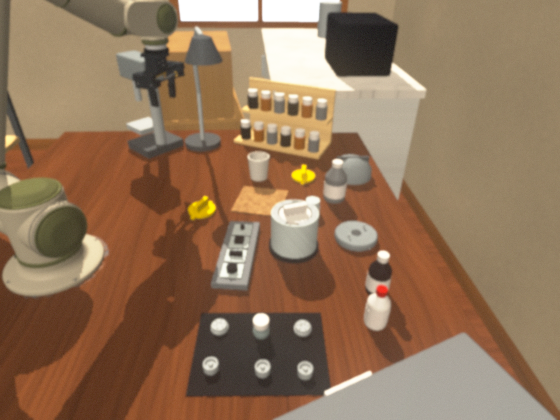

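View pics/top0.png

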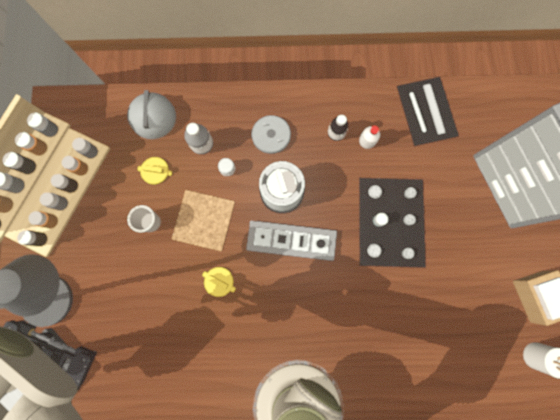

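```bash
cat > h.py <<'E'
from plant import ctrl,capture,calibration
import cv2,numpy as np
from scipy.spatial.transform import Rotation as R
def cloud(n,d):
    c=calibration(n); v,u=np.mgrid[0:420,0:560]
    P=np.stack([(u-c["cx"])/c["fx"]*d,(v-c["cy"])/c["fy"]*d,d],-1)
    W=P@c["T"][:3,:3].T+c["T"][:3,3]; W[d<=0]=np.nan
    return W
def ray(n,u,v,z):
    c=calibration(n); r=c["T"][:3,:3]@np.array([(u-c["cx"])/c["fx"],(v-c["cy"])/c["fy"],1]); o=c["T"][:3,3]
    return o+r*(z-o[2])/r[2]
def proj(n,p):
    c=calibration(n); q=c["T"][:3,:3].T@(np.array(p)-c["T"][:3,3]); return c["fx"]*q[0]/q[2]+c["cx"],c["fy"]*q[1]/q[2]+c["cy"]
def crop(n,p,u0,v0,u1,v1,s,name):
    cv2.imwrite(name,cv2.resize(p[v0:v1,u0:u1,::-1],None,fx=s,fy=s,interpolation=cv2.INTER_CUBIC))
def st():
    s=ctrl.sense(); M=R.from_rotvec(s["eef_rot"]).as_matrix()
    print("t%.2f"%s["time_s"],"pos",s["tool_pos"].round(4),"x",M[:,0].round(3),"y",M[:,1].round(3),"F",s["contact_force"].round(1),"op%.4f"%s["opening"],"j",s["joint_positions"].round(2))
    return s,M
def rel(p,ang=None):
    """shift cm in tool axes to world point p; ang = world angle of tool y wanted (mod pi)"""
    s,M=st(); d=M.T@(np.array(p)-s["tool_pos"])*100
    print("shift cm",d.round(2))
    if ang is not None:
        a=np.arctan2(M[1,1],M[0,1]); e=(ang-a+np.pi/2)%np.pi-np.pi/2
        print("turn deg (about tool z)",round(-np.degrees(e),1))
E
python3 - <<'E'
from h import *
p=cv2.imread("pics/top0.png")[:,:,::-1]
crop("top",p,235,145,345,275,5,"pics/c1.png")
crop("top",p,350,170,440,275,6,"pics/c2.png")
W=cloud("top",np.load("top0.npy"))
for n,(u0,v0,u1,v1) in dict(pot=(250,155,315,215),mat=(355,175,430,270),strip=(240,215,340,265),cork=(165,185,240,255)).items():
    w=W[v0:v1,u0:u1]; print(n,np.nanmin(w,(0,1)),np.nanmax(w,(0,1)))
E
```

```text
pot [ 0.52828621 -0.07015385 -0.00600458] [0.71278595 0.12486867 0.13917199]
mat [ 0.3613057  -0.41081487 -0.0074661 ] [ 0.64311112 -0.17443588  0.04946938]
strip [ 0.38154611 -0.13639514 -0.00818832] [0.53081387 0.15499764 0.04052399]
cork [ 0.41687804  0.1561579  -0.0072571 ] [0.62659809 0.37732207 0.01313897]
```

Run:
```python
from h import *
W=cloud("top",np.load("top0.npy"))
z=W[...,2]
from scipy import ndimage as nd
# mat parts
m=np.zeros_like(z,bool); m[175:272,355:432]=True
lab,k=nd.label(m&(z>0.006))
for i in range(1,k+1):
    q=W[lab==i]
    if len(q)>20: print(len(q),q[:,:2].mean(0).round(4),((q[:,:2].min(0)+q[:,:2].max(0))/2).round(4),"zmax",q[:,2].max().round(4))
m[:]=False;m[150:215,250:315]=True
for a,b in((0.105,0.116),(0.128,0.14)):
    q=W[m&(z>a)&(z<b)]; 
    print("pot",a,len(q),cv2.minEnclosingCircle(q[:,:2].astype(np.float32)),cv2.minAreaRect(q[:,:2].astype(np.float32)*1000))
m[:]=False;m[215:265,240:340]=True
q=W[m&(z>0.012)&(z<.026)]; print("strip",cv2.minAreaRect(q[:,:2].astype(np.float32)*1000))
lab,k=nd.label(m&(z>0.028)&(z<.045))
for i in range(1,k+1):
    q=W[lab==i]; print("key",len(q),q.mean(0).round(4),np.argwhere(lab==i).mean(0))
```

```text
117 [ 0.5898 -0.2414] [ 0.591 -0.242] zmax 0.0205
85 [ 0.5823 -0.3434] [ 0.5833 -0.3445] zmax 0.0228
139 [ 0.5027 -0.2447] [ 0.5035 -0.2462] zmax 0.0495
86 [ 0.5035 -0.335 ] [ 0.5055 -0.3355] zmax 0.024
124 [ 0.4173 -0.2294] [ 0.4174 -0.2305] zmax 0.0204
87 [ 0.4077 -0.3236] [ 0.4076 -0.3244] zmax 0.0225
pot 0.105 1193 ((0.5985570549964905, 0.030314747244119644), 0.05996302515268326) ((597.9533081054688, 30.019229888916016), (115.64482116699219, 118.09070587158203), 88.51346588134766)
pot 0.128 122 ((0.5982291102409363, 0.029123524203896523), 0.03009859099984169) ((597.79736328125, 30.13884925842285), (59.707679748535156, 13.927440643310547), 15.602632522583008)
strip ((452.10858154296875, 6.4228973388671875), (249.8064727783203, 85.3141860961914), 81.83869171142578)
key 74 [0.4558 0.0337 0.0345] [238.5 281.5]
key 14 [0.4628 0.0878 0.0337] [236.5        262.28571429]
key 53 [ 0.4483 -0.0209  0.0344] [240.71698113 300.98113208]
key 78 [ 0.4402 -0.0752  0.0342] [243.12820513 320.38461538]
key 1 [ 0.4426 -0.0069  0.0287] [243. 296.]
key 1 [ 0.4238 -0.0853  0.0287] [249. 324.]
```

View pics/c1.png

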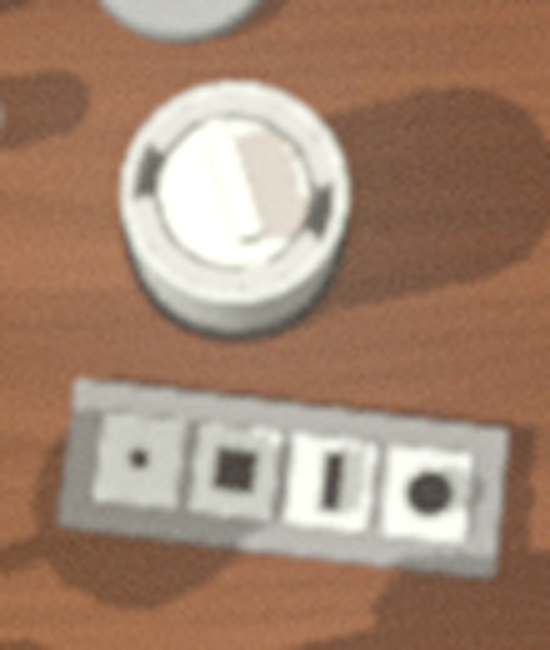

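View pics/c2.png

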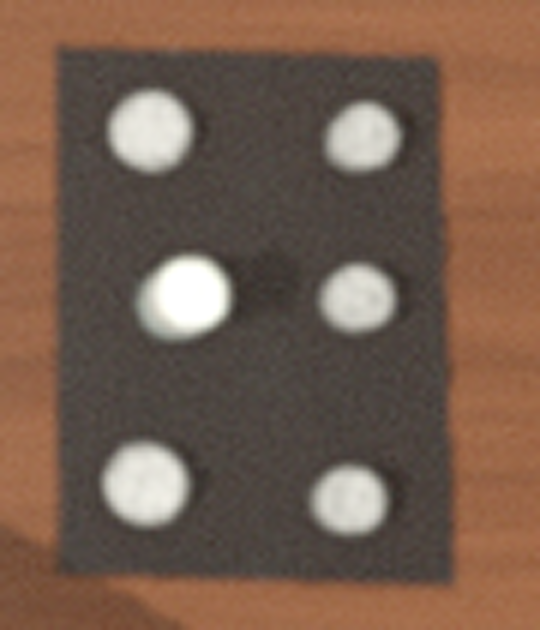

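Run:
```python
from h import *
s,M=st(); print("yaw of tool y",np.degrees(np.arctan2(M[1,1],M[0,1])))
W=cloud("top",np.load("top0.npy")); z=W[...,2]
pic=cv2.imread("pics/top0.png")
hsv=cv2.cvtColor(pic,cv2.COLOR_BGR2HSV)
m=np.zeros_like(z,bool);m[185:255,165:240]=True
q=W[m&(z>-.003)&(z<.01)&(pic[...,2]>170)]; print("cork",cv2.minAreaRect(q[:,:2].astype(np.float32)*1000),np.median(q[:,2]))
m[:]=False;m[175:272,355:432]=True
q=W[m&(pic.max(-1)<90)&(z<.01)]; print("mat",cv2.minAreaRect(q[:,:2].astype(np.float32)*1000),np.median(q[:,2]))
q=W[180:260,432:440]; print("bench z",np.median(q[...,2]))
S=cloud("side",np.load("side0.npy")); sz=S[...,2]
m[:]=False;m[190:260,260:325]=True
for a,b in((0.108,0.116),(0.128,0.14)):
    q=S[m&(sz>a)&(sz<b)]
    print("pot",a,len(q),cv2.minEnclosingCircle(q[:,:2].astype(np.float32)),cv2.minAreaRect(q[:,:2].astype(np.float32)*1000),np.median(q[:,2]))
m[:]=False;m[310:390,190:330]=True
from scipy import ndimage as nd
lab,k=nd.label(m&(sz>0.006))
for i in range(1,k+1):
    q=S[lab==i]
    if len(q)>20: print(len(q),q[:,:2].mean(0).round(4),((q[:,:2].min(0)+q[:,:2].max(0))/2).round(4),"zmax",q[:,2].max().round(4))
q=W[150:215,250:315].reshape(-1,3);q=q[(q[:,2]>.128)&(q[:,2]<.14)];print(np.median(q[:,2]))
```

```text
t0.10 pos [0.2139 0.5064 0.2462] x [-0.921  0.389  0.   ] y [ 0.389  0.921 -0.001] F [-0.   0.3 -0.4] op0.0882 j [ 0.96  0.38  1.3  -0.    1.46 -0.22]
yaw of tool y 67.09247170775883
cork ((526.8457641601562, 256.4339904785156), (165.42733764648438, 174.03475952148438), 75.38202667236328) 0.004283734183906152
mat ((499.9566955566406, -288.33807373046875), (185.70680236816406, 255.9199981689453), 86.79109191894531) 0.0030850559747442885
bench z nan
pot 0.108 809 ((0.5998363494873047, 0.03204737976193428), 0.06194411590695381) ((598.3856201171875, 30.193252563476562), (118.1724853515625, 119.1324691772461), 18.256208419799805) 0.11262734658636653
pot 0.128 125 ((0.5985103249549866, 0.02981555089354515), 0.02953968197107315) ((598.590576171875, 29.75033187866211), (58.69135284423828, 14.663723945617676), 15.37447738647461) 0.13460482306581945
364 [ 0.5042 -0.2535] [ 0.5059 -0.2319] zmax 0.0487
219 [ 0.4189 -0.2331] [ 0.4178 -0.2267] zmax 0.0194
216 [ 0.5894 -0.2461] [ 0.5898 -0.2411] zmax 0.0198
222 [ 0.4083 -0.3254] [ 0.4082 -0.3186] zmax 0.0232
225 [ 0.5043 -0.3364] [ 0.5043 -0.3299] zmax 0.0229
221 [ 0.5825 -0.3453] [ 0.583  -0.3435] zmax 0.0234
0.13406270386896302
```

```bash
cat >> h.py <<'E'
def plan(p,yaw,g,step=4.0,turn=7.0,n=None):
    """rows from present pose to p with tool-y yaw (deg)"""
    s,M=st(); P=s["tool_pos"].copy(); a=np.degrees(np.arctan2(M[1,1],M[0,1]))
    e=(yaw-a+180)%360-180
    D=np.array(p)-P
    k=n or int(max(np.ceil(np.linalg.norm(D)*100/step),np.ceil(abs(e)/turn),1))
    out=[]
    for i in range(k):
        t=M.T@(D/k)*100
        out.append([g]+[float(x) for x in t.round(2)]+[round(-e/k,2)])
        M=M@R.from_euler("z",-e/k,degrees=True).as_matrix()
    print("dist cm",np.linalg.norm(D)*100,"turn",-e)
    for i in range(0,k,5): print(out[i:i+5])
E
python3 -c "
from h import *
plan([.598,.030,.22],-74.5,0,turn=7.1)"
```

```text
t0.10 pos [0.2139 0.5064 0.2462] x [-0.921  0.389  0.   ] y [ 0.389  0.921 -0.001] F [-0.   0.3 -0.4] op0.0882 j [ 0.96  0.38  1.3  -0.    1.46 -0.22]
dist cm 61.25078852169551 turn 141.59247170775882
[[0, -2.7, -1.45, 0.13, np.float64(7.08)], [0, -2.85, -1.1, 0.13, np.float64(7.08)], [0, -2.97, -0.74, 0.13, np.float64(7.08)], [0, -3.04, -0.37, 0.13, np.float64(7.08)], [0, -3.06, 0.01, 0.13, np.float64(7.08)]]
[[0, -3.04, 0.38, 0.13, np.float64(7.08)], [0, -2.97, 0.75, 0.13, np.float64(7.08)], [0, -2.85, 1.11, 0.13, np.float64(7.08)], [0, -2.69, 1.46, 0.13, np.float64(7.08)], [0, -2.49, 1.78, 0.13, np.float64(7.08)]]
[[0, -2.25, 2.07, 0.13, np.float64(7.08)], [0, -1.98, 2.33, 0.13, np.float64(7.08)], [0, -1.68, 2.56, 0.13, np.float64(7.08)], [0, -1.35, 2.75, 0.13, np.float64(7.08)], [0, -1.0, 2.89, 0.13, np.float64(7.08)]]
[[0, -0.64, 2.99, 0.13, np.float64(7.08)], [0, -0.26, 3.05, 0.13, np.float64(7.08)], [0, 0.11, 3.06, 0.13, np.float64(7.08)], [0, 0.49, 3.02, 0.13, np.float64(7.08)], [0, 0.86, 2.94, 0.13, np.float64(7.08)]]
```

Emit:
{"api": "servo_tool", "payload": {
  "rows": [
    [[0,-2.7,-1.4,0.1,7],[0,-2.8,-1.1,0.1,7],[0,-3.0,-0.7,0.1,7],[0,-3.0,-0.4,0.1,7],[0,-3.1,0,0.1,7]]
  ]
}}

```text
time_s: 0.52
tool_pos: [0.3109, 0.3871, 0.2414]
eef_rot: [-1.528, -2.744, 0.001]
contact_force: [0.2, 0.6, 0.3]
opening: 0.088
```

Emit:
{"api": "servo_tool", "payload": {
  "rows": [
    [[0,-3,0.4,0.1,7],[0,-3,0.7,0.1,7],[0,-2.8,1.1,0.1,7],[0,-2.7,1.5,0.1,7],[0,-2.5,1.8,0.1,7]]
  ]
}}

```text
time_s: 0.93
tool_pos: [0.4082, 0.2691, 0.2365]
eef_rot: [-2.283, -2.157, 0.001]
contact_force: [0.2, 0.3, 0.7]
opening: 0.0881
```

Emit:
{"api": "servo_tool", "payload": {
  "rows": [
    [[0,-2.2,2.1,0.1,7],[0,-2,2.3,0.1,7],[0,-1.7,2.6,0.1,7],[0,-1.4,2.7,0.1,7],[0,-1,2.9,0.1,7]]
  ]
}}

```text
time_s: 1.35
tool_pos: [0.506, 0.1513, 0.2314]
eef_rot: [-2.827, -1.371, 0.001]
contact_force: [0.9, 0.9, 0.9]
opening: 0.0882
```

Emit:
{"api": "servo_tool", "payload": {
  "rows": [
    [[0,-0.6,3,0.1,7],[0,-0.3,3,0.1,7],[0,0.1,3,0.1,7],[0,0.5,3,0.1,7],[0,0.9,2.9,0.1,7]]
  ]
}}

```text
time_s: 1.77
tool_pos: [0.6043, 0.036, 0.2263]
eef_rot: [-3.108, -0.457, 0.001]
contact_force: [-0.1, -0.6, -0.1]
opening: 0.0882
```

```bash
python3 -c "
from h import *
plan([.598,.030,.16],-74.5,0,turn=7.1)"
```

```text
t1.77 pos [0.6043 0.036  0.2263] x [ 0.958  0.288 -0.001] y [ 0.288 -0.958 -0.   ] F [-0.1 -0.6 -0.1] op0.0882 j [-0.14  0.49  1.17 -0.    1.48  1.14]
dist cm 6.688884515882585 turn 1.2382490305234057
[[0, -0.38, 0.2, 3.32, np.float64(0.62)], [0, -0.38, 0.2, 3.32, np.float64(0.62)]]
```

Emit:
{"api": "servo_tool", "payload": {
  "rows": [
    [[0,-0.4,0.2,3.3,0.6],[0,-0.4,0.2,3.3,0.6],[0,0,0,0,0]]
  ]
}}

```text
time_s: 2.02
tool_pos: [0.5942, 0.0307, 0.1546]
eef_rot: [-3.109, -0.431, 0.018]
contact_force: [-1.3, 0.2, -0.9]
opening: 0.0882
```

```bash
python3 -c "
from h import *
plan([.598,.030,.119],-74.5,0,turn=7.1)
p,d=capture('top');crop('top',p,235,145,345,245,5,'pics/a1.png')
p,d=capture('side');crop('side',p,240,150,350,260,5,'pics/a2.png')"
```

```text
t2.02 pos [0.5942 0.0307 0.1546] x [ 0.962  0.272 -0.011] y [ 0.272 -0.962 -0.005] F [-1.3  0.2 -0.9] op0.0882 j [-0.15  0.54  1.3  -0.    1.31  1.15]
dist cm 3.5826499701628602 turn 0.3000961934613713
[[0, 0.39, 0.18, 3.56, np.float64(0.3)]]
```

View pics/a2.png

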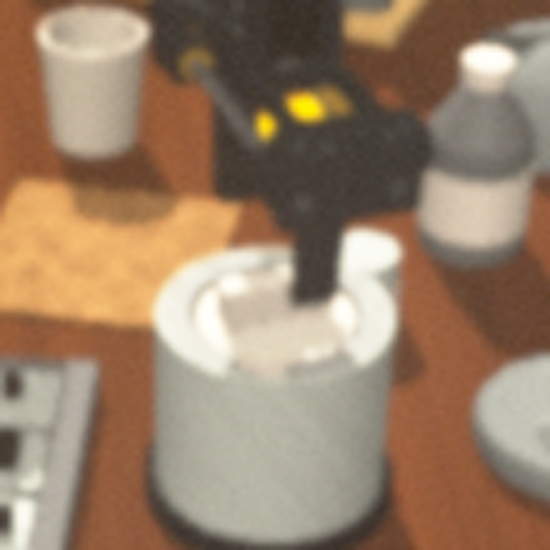

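Emit:
{"api": "servo_tool", "payload": {
  "rows": [
    [[0.65,0,0,0,0],[0.65,0,0,0,0],[0.65,0,0,0,0],[0.65,0,0,0,0],[0.65,0,0,0,0]]
  ]
}}

```text
time_s: 2.53
tool_pos: [0.5973, 0.0313, 0.1615]
eef_rot: [3.111, 0.435, 0.002]
contact_force: [-1.0, 1.3, -0.3]
opening: 0.0568
```

```bash
python3 -c "
from h import *
plan([.5982,.030,.120],-74.5,0.65,turn=7.1)"
```

```text
t2.53 pos [0.5973 0.0313 0.1615] x [0.962 0.274 0.001] y [ 0.274 -0.962  0.   ] F [-1.   1.3 -0.3] op0.0568 j [-0.15  0.53  1.29  0.    1.31  1.15]
dist cm 4.149586937169341 turn 0.4142958910857715
[[0.65, 0.02, 0.08, 2.07, np.float64(0.21)], [0.65, 0.02, 0.08, 2.07, np.float64(0.21)]]
```

Emit:
{"api": "servo_tool", "payload": {
  "rows": [
    [[0.65,0,0.1,1,0.2],[0.65,0,0.1,1,0.2],[0.65,0,0,1,0],[0.65,0,0,0.8,0],[0.65,0,0,0.3,0]]
  ]
}}

```text
time_s: 2.95
tool_pos: [0.597, 0.0292, 0.1178]
eef_rot: [-3.112, -0.423, 0.005]
contact_force: [-3.4, -0.0, 4.7]
opening: 0.0311
```

Emit:
{"api": "servo_tool", "payload": {
  "rows": [
    [[1,0,0,0,0],[1,0,0,0,0],[1,0,0,0,0],[1,0,0,0,0],[1,0,0,0,0]]
  ]
}}

```text
time_s: 3.37
tool_pos: [0.5978, 0.0295, 0.1199]
eef_rot: [-3.113, -0.424, -0.001]
contact_force: [0.4, 2.1, -0.7]
opening: 0.0138
```

```bash
python3 -c "
from h import *
st()
p,d=capture('top');crop('top',p,235,145,345,245,5,'pics/a3.png')
p,d=capture('side');crop('side',p,240,150,350,260,5,'pics/a4.png')"
```

```text
t3.37 pos [0.5978 0.0295 0.1199] x [0.964 0.267 0.   ] y [ 0.267 -0.964 -0.   ] F [ 0.4  2.1 -0.7] op0.0138 j [-0.15  0.58  1.35  0.    1.22  1.15]
```

View pics/a4.png

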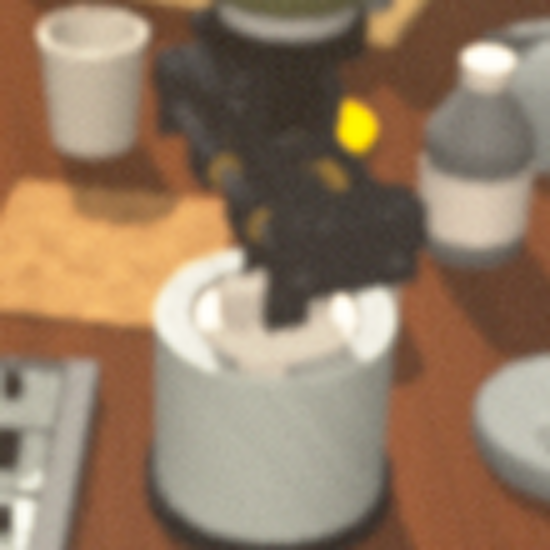

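Emit:
{"api": "servo_tool", "payload": {
  "rows": [
    [[1,0,0,0.3,0],[1,0,0,0.3,0],[1,0,0,0.3,0],[1,0,0,0.1,0],[1,0,0,0,0]]
  ]
}}

```text
time_s: 3.88
tool_pos: [0.5978, 0.0294, 0.1109]
eef_rot: [3.113, 0.424, 0.002]
contact_force: [-3.8, 2.3, 12.1]
opening: 0.0138
```

Emit:
{"api": "servo_tool", "payload": {
  "rows": [
    [[1,0,0,0,0],[1,0,0,0,0]]
  ]
}}

```text
time_s: 4.05
tool_pos: [0.5979, 0.0294, 0.1112]
eef_rot: [3.113, 0.424, 0.003]
contact_force: [-4.0, 4.1, 11.7]
opening: 0.0141
```

```bash
python3 -c "
from h import *
st()
p,d=capture('top');W=cloud('top',d);q=W[150:215,250:315]
z=q[...,2]
c=q[(p[150:215,250:315].min(-1)>150)&(np.hypot(q[...,0]-.598,q[...,1]-.03)<.035)]
h=np.histogram(c[:,2],np.arange(.085,.14,.002));print(list(zip(h[1].round(3),h[0])))
"
```

```text
t4.05 pos [0.5979 0.0294 0.1112] x [0.964 0.267 0.002] y [ 0.267 -0.964  0.   ] F [-4.   4.1 11.7] op0.0141 j [-0.15  0.59  1.36  0.    1.2   1.15]
[(np.float64(0.085), np.int64(0)), (np.float64(0.087), np.int64(0)), (np.float64(0.089), np.int64(0)), (np.float64(0.091), np.int64(0)), (np.float64(0.093), np.int64(0)), (np.float64(0.095), np.int64(0)), (np.float64(0.097), np.int64(0)), (np.float64(0.099), np.int64(0)), (np.float64(0.101), np.int64(0)), (np.float64(0.103), np.int64(0)), (np.float64(0.105), np.int64(0)), (np.float64(0.107), np.int64(0)), (np.float64(0.109), np.int64(0)), (np.float64(0.111), np.int64(0)), (np.float64(0.113), np.int64(0)), (np.float64(0.115), np.int64(0)), (np.float64(0.117), np.int64(0)), (np.float64(0.119), np.int64(0)), (np.float64(0.121), np.int64(0)), (np.float64(0.123), np.int64(0)), (np.float64(0.125), np.int64(0)), (np.float64(0.127), np.int64(0)), (np.float64(0.129), np.int64(0)), (np.float64(0.131), np.int64(0)), (np.float64(0.133), np.int64(0)), (np.float64(0.135), np.int64(0)), (np.float64(0.137), np.int64(0))]
```

Emit:
{"api": "servo_tool", "payload": {
  "rows": [
    [[1,0,0,0.05,0],[1,0,0,0,-3],[1,0,0,0,-4],[1,0,0,0,-4],[1,0,0,0,-4]]
  ]
}}

```text
time_s: 4.52
tool_pos: [0.5989, 0.0288, 0.1112]
eef_rot: [3.028, 0.83, 0.007]
contact_force: [0.1, 0.5, 11.4]
opening: 0.0135
```

```bash
python3 -c "
from h import *
s,M=st();print(np.degrees(np.arctan2(M[1,1],M[0,1])),s['wrist_torque'])
p,d=capture('side');crop('side',p,240,150,350,260,5,'pics/a5.png')"
```

```text
t4.52 pos [0.5989 0.0288 0.1112] x [0.86  0.51  0.003] y [ 0.51  -0.86   0.003] F [ 0.1  0.5 11.4] op0.0135 j [-0.15  0.59  1.36 -0.    1.19  0.89]
-59.34443815771881 [-0.01246403  0.19769758 -0.20659441]
```

View pics/a5.png

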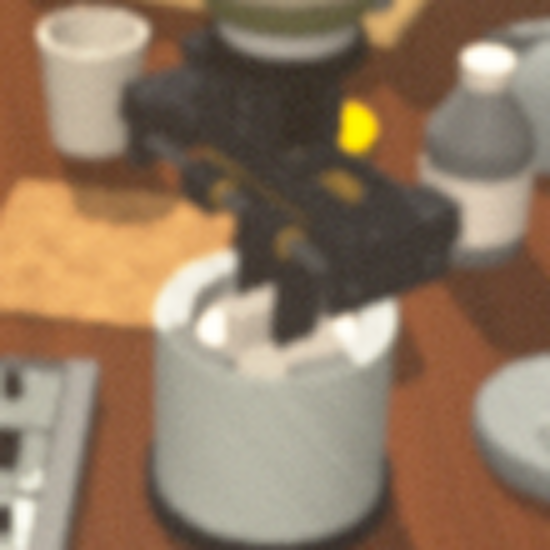

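Emit:
{"api": "servo_tool", "payload": {
  "rows": [
    [[1,0,0,0,-5],[1,0,0,0,-5],[1,0,0,0,-5],[1,0,0,0,-5],[1,0,0,0,-5]]
  ]
}}

```text
time_s: 4.98
tool_pos: [0.599, 0.0287, 0.1112]
eef_rot: [2.775, 1.466, 0.006]
contact_force: [0.6, -0.7, 12.1]
opening: 0.0137
```

Emit:
{"api": "servo_tool", "payload": {
  "rows": [
    [[1,0,0,0,-5],[1,0,0,0,-5],[1,0,0,0,-5],[1,0,0,0,-5],[1,0,0,0,0]]
  ]
}}

```text
time_s: 5.4
tool_pos: [0.5991, 0.0287, 0.1112]
eef_rot: [2.477, 1.926, 0.005]
contact_force: [-0.6, -0.4, 11.3]
opening: 0.0138
```

```bash
python3 -c "
from h import *
s,M=st();print(np.degrees(np.arctan2(M[1,1],M[0,1])),s['wrist_torque'])
p,d=capture('side');crop('side',p,240,150,350,260,5,'pics/a6.png')"
```

```text
t5.40 pos [0.5991 0.0287 0.1112] x [0.247 0.969 0.   ] y [ 0.969 -0.247  0.005] F [-0.6 -0.4 11.3] op0.0138 j [-0.15  0.59  1.36 -0.    1.19  0.1 ]
-14.272960350262988 [-0.04735482  0.16484772 -0.05251235]
```

View pics/a6.png

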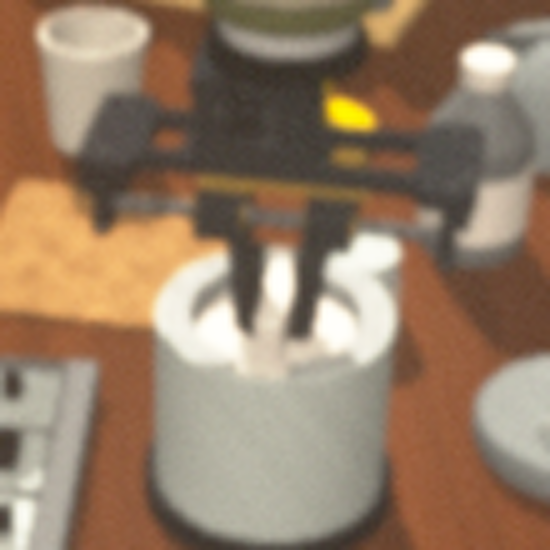

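Turned to the slots, no stop torque. Lift.

Emit:
{"api": "servo_tool", "payload": {
  "rows": [
    [[1,0,0,-0.5,0],[1,0,0,-0.5,0],[1,0,0,-0.7,0],[1,0,0,-1,0],[1,0,0,0,0]]
  ]
}}

```text
time_s: 5.87
tool_pos: [0.5981, 0.0291, 0.1379]
eef_rot: [2.483, 1.922, 0.002]
contact_force: [-0.5, 0.4, -0.2]
opening: 0.0137
```

Emit:
{"api": "servo_tool", "payload": {
  "rows": [
    [[1,0,0,-2,0],[1,0,0,-2,0],[1,0,0,-2,0],[1,0,0,-2,0],[1,0,0,0,0]]
  ]
}}

```text
time_s: 6.28
tool_pos: [0.5987, 0.0291, 0.2197]
eef_rot: [2.481, 1.921, 0.006]
contact_force: [-0.5, 0.4, -1.8]
opening: 0.0138
```

```bash
python3 -c "
from h import *
plan([.527,.256,.19],-14.5,1)
p,d=capture('side');crop('side',p,200,110,350,260,4,'pics/a7.png')"
```

```text
t6.28 pos [0.5987 0.0291 0.2197] x [0.25  0.968 0.   ] y [ 0.968 -0.25   0.006] F [-0.5  0.4 -1.8] op0.0138 j [-0.15  0.48  1.2  -0.    1.45  0.1 ]
dist cm 23.980825086731848 turn -0.0018908561342527719
[[1, 3.36, -2.11, 0.48, np.float64(-0.0)], [1, 3.36, -2.11, 0.48, np.float64(-0.0)], [1, 3.36, -2.11, 0.48, np.float64(-0.0)], [1, 3.36, -2.11, 0.48, np.float64(-0.0)], [1, 3.36, -2.11, 0.48, np.float64(-0.0)]]
[[1, 3.36, -2.11, 0.48, np.float64(-0.0)]]
```

View pics/a7.png

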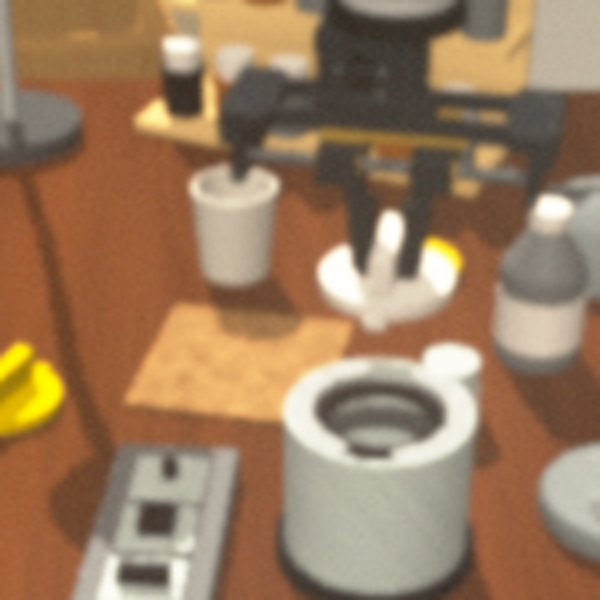

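```bash
python3 -c "
from h import *
print(ray('top',203.5,220.7,.004),ray('top',143,218,.08),ray('top',227,167,.045))
plan([.527,.25,.12],-14.5,1)"
```

```text
[0.51573104 0.26020467 0.004     ] [0.51697695 0.41021865 0.08      ] [0.66448193 0.18575624 0.045     ]
t6.33 pos [0.5981 0.0292 0.2174] x [0.25  0.968 0.   ] y [ 0.968 -0.25   0.003] F [ 0.   0.1 -1.4] op0.0140 j [-0.15  0.49  1.21 -0.    1.44  0.1 ]
dist cm 25.15893846109183 turn -0.003464008877301694
[[1, 2.8, -1.78, 1.39, np.float64(-0.0)], [1, 2.8, -1.78, 1.39, np.float64(-0.0)], [1, 2.8, -1.78, 1.39, np.float64(-0.0)], [1, 2.8, -1.78, 1.39, np.float64(-0.0)], [1, 2.8, -1.78, 1.39, np.float64(-0.0)]]
[[1, 2.8, -1.78, 1.39, np.float64(-0.0)], [1, 2.8, -1.78, 1.39, np.float64(-0.0)]]
```

Emit:
{"api": "servo_tool", "payload": {
  "rows": [
    [[1,3.3,-2.1,0.5,0],[1,3.3,-2.1,0.5,0],[1,3.3,-2.1,0.5,0],[1,3.3,-2.1,0.5,0],[1,3.2,-2.1,0.5,0]]
  ]
}}

```text
time_s: 6.75
tool_pos: [0.5356, 0.2157, 0.1891]
eef_rot: [-2.483, -1.922, 0.004]
contact_force: [0.0, -0.5, -1.5]
opening: 0.0138
```

Emit:
{"api": "servo_tool", "payload": {
  "rows": [
    [[1,3,-2,1,0],[1,0,0,2,0],[1,0,0,2,0],[1,0,0,0,0],[1,0,0,0,0]]
  ]
}}

```text
time_s: 7.17
tool_pos: [0.5245, 0.2481, 0.1397]
eef_rot: [-2.483, -1.922, 0.006]
contact_force: [-0.4, -0.3, -0.5]
opening: 0.0136
```

```bash
python3 -c "
from h import *
plan([.527,.25,.0255],-14.5,1)
p,d=capture('side');crop('side',p,200,110,350,260,4,'pics/a8.png')"
```

```text
t7.17 pos [0.5245 0.2481 0.1397] x [ 0.251  0.968 -0.002] y [ 0.968 -0.251 -0.003] F [-0.4 -0.3 -0.5] op0.0136 j [ 0.24  0.53  1.37 -0.    1.24  0.49]
dist cm 11.42303487426178 turn -0.007921064218180618
[[1, 0.09, 0.08, 3.81, np.float64(-0.0)], [1, 0.09, 0.08, 3.81, np.float64(-0.0)], [1, 0.09, 0.08, 3.81, np.float64(-0.0)]]
```

View pics/a8.png

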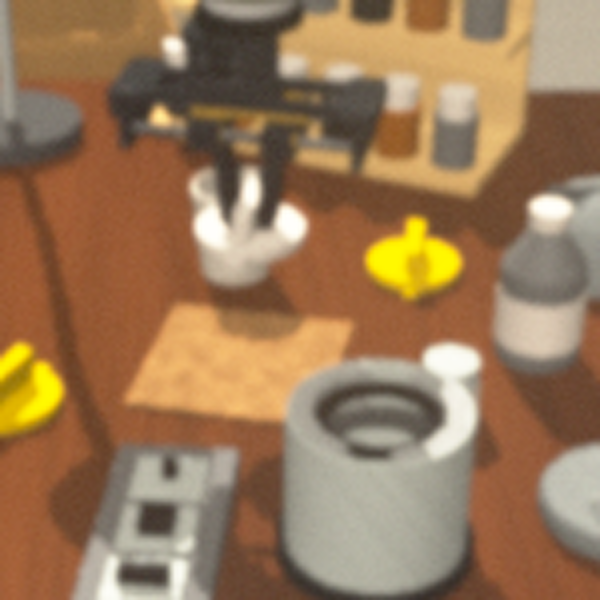

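Emit:
{"api": "servo_tool", "payload": {
  "rows": [
    [[1,0,0,3,0],[1,0,0,3,0],[1,0,0,3,0],[1,0,0,1.5,0],[1,0,0,0,0]]
  ]
}}

```text
time_s: 7.63
tool_pos: [0.5244, 0.2475, 0.034]
eef_rot: [-2.484, -1.921, 0.006]
contact_force: [-0.5, -0.4, -0.4]
opening: 0.014
```

Emit:
{"api": "servo_tool", "payload": {
  "rows": [
    [[1,0,0,0.3,0],[1,0,0,0.3,0],[1,0,0,0.3,0],[1,0,0,0.2,0],[1,0,0,0,0]]
  ]
}}

```text
time_s: 8.05
tool_pos: [0.5254, 0.2484, 0.0256]
eef_rot: [2.484, 1.923, 0.001]
contact_force: [0.1, -0.1, -1.7]
opening: 0.0139
```

Emit:
{"api": "servo_tool", "payload": {
  "rows": [
    [[1,0,0,0.1,0],[1,0,0,0.1,0],[1,0,0,0,0]]
  ]
}}

```text
time_s: 8.3
tool_pos: [0.5255, 0.2484, 0.0239]
eef_rot: [2.484, 1.923, 0.001]
contact_force: [-1.2, -0.3, 4.2]
opening: 0.0134
```

```bash
python3 -c "
from h import *
st()"
```

```text
t8.30 pos [0.5255 0.2484 0.0239] x [0.25  0.968 0.   ] y [ 0.968 -0.25   0.001] F [-1.2 -0.3  4.2] op0.0134 j [ 0.24  0.68  1.49 -0.    0.97  0.49]
```

Emit:
{"api": "servo_tool", "payload": {
  "rows": [
    [[0.65,0,0,0,0],[0.65,0,0,0,0],[0.65,0,0,0,0],[0.65,0,0,0,0],[0.65,0,0,0,0]]
  ]
}}

```text
time_s: 8.72
tool_pos: [0.5253, 0.2484, 0.0232]
eef_rot: [-2.484, -1.923, 0.0]
contact_force: [-1.5, -0.3, 0.3]
opening: 0.0309
```

Emit:
{"api": "servo_tool", "payload": {
  "rows": [
    [[0.65,0,0,-1,0],[0.65,0,0,-2,0],[0.65,0,0,-4,0],[0.5,0,0,-4,0],[0.5,0,0,-4,0]]
  ]
}}

```text
time_s: 9.13
tool_pos: [0.5248, 0.2482, 0.1757]
eef_rot: [-2.484, -1.923, 0.0]
contact_force: [0.9, -0.5, -0.1]
opening: 0.0419
```

```bash
python3 -c "
from h import *
st()
p,d=capture('side');crop('side',p,180,130,330,260,5,'pics/b1.png')
p,d=capture('top');cv2.imwrite('pics/b2.png',p[:,:,::-1]);np.save('b2.npy',d)"
```

```text
t9.13 pos [0.5248 0.2482 0.1757] x [ 0.251  0.968 -0.   ] y [ 0.968 -0.251 -0.   ] F [ 0.9 -0.5 -0.1] op0.0419 j [0.24 0.49 1.33 0.   1.32 0.49]
```

View pics/b1.png

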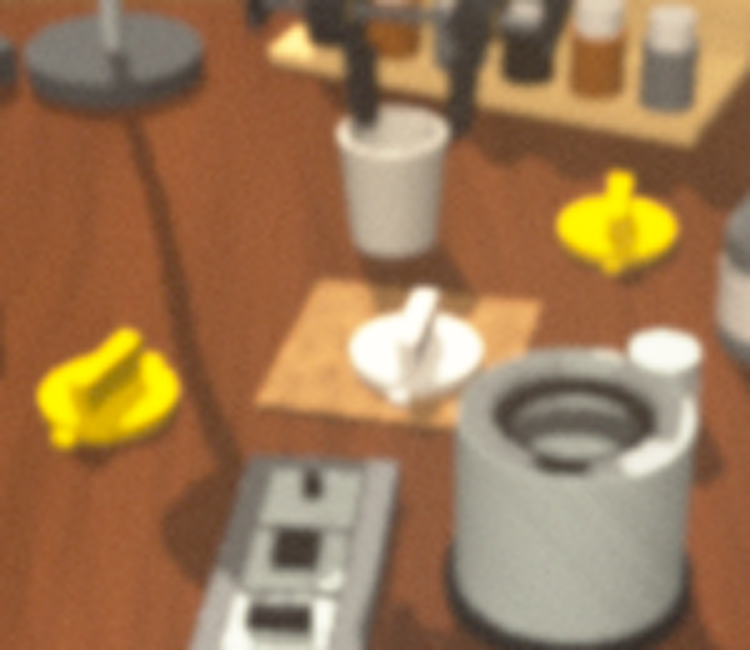

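View pics/b2.png

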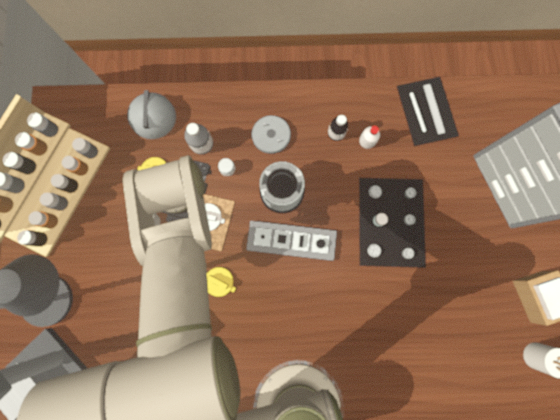

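```bash
python3 -c "
from h import *
plan([.590,-.2415,.14],-90,.4,turn=7)"
```

```text
t9.23 pos [0.5275 0.2491 0.1805] x [0.25  0.968 0.006] y [ 0.968 -0.25   0.011] F [ 0.   0.3 -0.4] op0.0436 j [0.24 0.49 1.32 0.   1.32 0.49]
dist cm 49.61938150613622 turn 75.50562839013928
[[0.4, -3.53, 1.41, 0.31, np.float64(5.81)], [0.4, -3.37, 1.76, 0.31, np.float64(5.81)], [0.4, -3.18, 2.09, 0.31, np.float64(5.81)], [0.4, -2.95, 2.4, 0.31, np.float64(5.81)], [0.4, -2.69, 2.69, 0.31, np.float64(5.81)]]
[[0.4, -2.41, 2.95, 0.31, np.float64(5.81)], [0.4, -2.1, 3.17, 0.31, np.float64(5.81)], [0.4, -1.77, 3.37, 0.31, np.float64(5.81)], [0.4, -1.42, 3.53, 0.31, np.float64(5.81)], [0.4, -1.05, 3.66, 0.31, np.float64(5.81)]]
[[0.4, -0.67, 3.74, 0.31, np.float64(5.81)], [0.4, -0.29, 3.79, 0.31, np.float64(5.81)], [0.4, 0.09, 3.8, 0.31, np.float64(5.81)]]
```

Emit:
{"api": "servo_tool", "payload": {
  "rows": [
    [[0.4,-3.5,1.4,0,5.8],[0.4,-3.4,1.8,0,5.8],[0.4,-3.2,2.1,0,5.8],[0.4,-3.0,2.4,0,5.8],[0.4,-2.7,2.7,0,5.8]]
  ]
}}

```text
time_s: 9.65
tool_pos: [0.5489, 0.0571, 0.1733]
eef_rot: [-2.889, -1.233, 0.0]
contact_force: [1.3, -0.1, -0.7]
opening: 0.0526
```

Emit:
{"api": "servo_tool", "payload": {
  "rows": [
    [[0.4,-2.4,2.9,0,5.8],[0.4,-2.1,3.2,0,5.8],[0.4,-1.8,3.4,0,5.8],[0.4,-1.4,3.5,0,5.8],[0.4,-1.0,3.7,0,5.8]]
  ]
}}

```text
time_s: 10.07
tool_pos: [0.5733, -0.1318, 0.1733]
eef_rot: [-3.106, -0.47, 0.0]
contact_force: [0.6, 0.1, -0.1]
opening: 0.0526
```

Emit:
{"api": "servo_tool", "payload": {
  "rows": [
    [[0.4,-0.7,3.7,0,5.8],[0.4,-0.3,3.8,0,5.8],[0.4,0.1,3.8,0,5.8],[0.4,0,0,2,0],[0.4,0,0,2,0]]
  ]
}}

```text
time_s: 10.48
tool_pos: [0.5877, -0.2454, 0.1331]
eef_rot: [3.14, -0.003, 0.003]
contact_force: [0.6, 0.7, -0.4]
opening: 0.0533
```

```bash
python3 -c "
from h import *
plan([.590,-.2415,.08],-90,.4,turn=7)
p,d=capture('side');crop('side',p,180,260,340,400,5,'pics/b3.png')
S=cloud('side',d); sz=S[...,2]
from scipy import ndimage as nd
m=np.zeros_like(sz,bool);m[310:390,190:330]=True
lab,k=nd.label(m&(sz>0.007)&(sz<.06))
for i in range(1,k+1):
    q=S[lab==i]
    if len(q)>20: print(len(q),q[:,:2].mean(0).round(4),((q[:,:2].min(0)+q[:,:2].max(0))/2).round(4),'zmax',q[:,2].max().round(4))
"
```

```text
t10.48 pos [ 0.5877 -0.2454  0.1331] x [ 1.    -0.002  0.002] y [-0.002 -1.     0.001] F [ 0.6  0.7 -0.4] op0.0533 j [-0.58  0.62  1.21 -0.    1.3   0.99]
dist cm 5.327368653810029 turn -0.1099308402783663
[[0.4, 0.11, -0.2, 2.65, np.float64(-0.05)], [0.4, 0.11, -0.2, 2.65, np.float64(-0.05)]]
358 [ 0.5042 -0.2538] [ 0.5042 -0.2475] zmax 0.0495
212 [ 0.4191 -0.233 ] [ 0.4187 -0.2303] zmax 0.0198
207 [ 0.5895 -0.2459] [ 0.59   -0.2441] zmax 0.0204
213 [ 0.4082 -0.3252] [ 0.4079 -0.3237] zmax 0.0227
222 [ 0.5042 -0.3365] [ 0.5043 -0.3349] zmax 0.0233
216 [ 0.5824 -0.3453] [ 0.5827 -0.343 ] zmax 0.0227
```

View pics/b3.png

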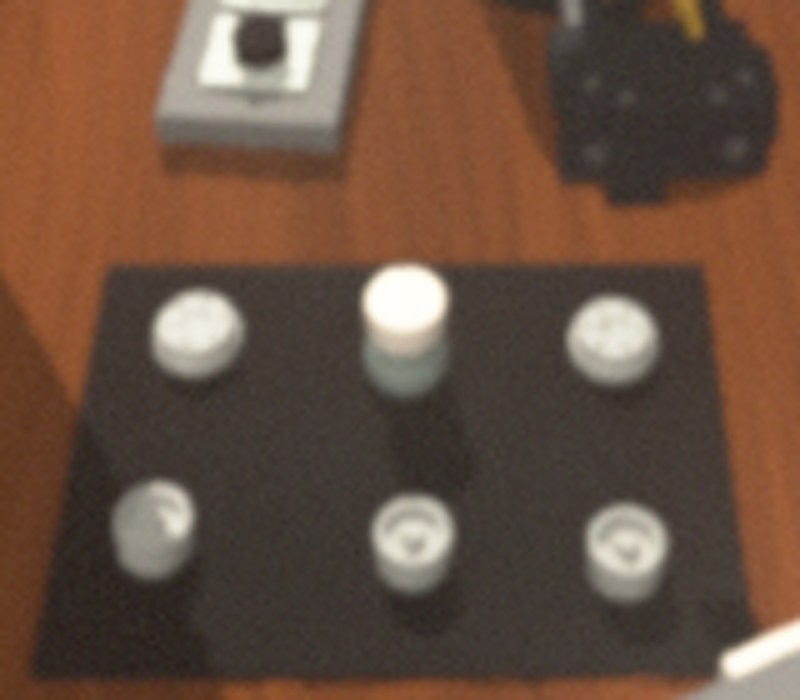

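Emit:
{"api": "servo_tool", "payload": {
  "rows": [
    [[0.4,0.1,-0.2,3,0],[0.4,0.1,-0.2,3,0],[0.4,0,0,3,0],[0.4,0,0,1,0],[0.4,0,0,0,0]]
  ]
}}

```text
time_s: 10.95
tool_pos: [0.5888, -0.2381, 0.0313]
eef_rot: [-3.139, -0.003, 0.006]
contact_force: [-0.6, -0.3, 0.3]
opening: 0.053
```

Emit:
{"api": "servo_tool", "payload": {
  "rows": [
    [[0.4,0,0,0.6,0],[0.4,0,0,0.6,0],[0.4,0,0,0.4,0],[0.4,0,0,0,0],[0.4,0,0,0,0]]
  ]
}}

```text
time_s: 11.37
tool_pos: [0.5899, -0.2391, 0.0178]
eef_rot: [3.141, 0.002, 0.001]
contact_force: [0.5, -0.2, -0.1]
opening: 0.0529
```

Emit:
{"api": "servo_tool", "payload": {
  "rows": [
    [[0.4,0,0.2,0.2,0],[0.4,0,0,0.1,0],[1,0,0,0,0],[1,0,0,0,0],[1,0,0,0,0]]
  ]
}}

```text
time_s: 11.78
tool_pos: [0.5898, -0.241, 0.0144]
eef_rot: [3.141, 0.002, 0.0]
contact_force: [-0.1, -0.8, 0.3]
opening: 0.035
```

Emit:
{"api": "servo_tool", "payload": {
  "rows": [
    [[1,0,0,0,0],[1,0,0,0,0],[1,0,0,0,0]]
  ]
}}

```text
time_s: 12.03
tool_pos: [0.5898, -0.241, 0.0143]
eef_rot: [3.141, 0.003, 0.0]
contact_force: [-0.1, -0.6, 0.6]
opening: 0.0347
```

Emit:
{"api": "servo_tool", "payload": {
  "rows": [
    [[1,0,0,-1,0],[1,0,0,-2,0],[1,0,0,-3,0],[1,0,0,-4,0],[1,0,0,-4,0]]
  ]
}}

```text
time_s: 12.45
tool_pos: [0.5893, -0.2405, 0.1561]
eef_rot: [-3.141, -0.003, 0.002]
contact_force: [-0.5, 0.6, -0.6]
opening: 0.0347
```

```bash
python3 -c "
from h import *
plan([.598,.030,.17],-90,1,turn=7)
p,d=capture('side');crop('side',p,180,240,340,380,5,'pics/b4.png')
"
```

```text
t12.45 pos [ 0.5893 -0.2405  0.1561] x [ 1.     0.002 -0.001] y [ 0.002 -1.    -0.001] F [-0.5  0.6 -0.6] op0.0347 j [-0.57  0.6   1.18  0.    1.36  1.  ]
dist cm 27.1032120330157 turn 0.09343036499276991
[[1, 0.13, -3.86, -0.2, np.float64(0.01)], [1, 0.13, -3.86, -0.2, np.float64(0.01)], [1, 0.13, -3.86, -0.2, np.float64(0.01)], [1, 0.13, -3.86, -0.2, np.float64(0.01)], [1, 0.13, -3.86, -0.2, np.float64(0.01)]]
[[1, 0.13, -3.86, -0.2, np.float64(0.01)], [1, 0.13, -3.86, -0.2, np.float64(0.01)]]
```

View pics/b4.png

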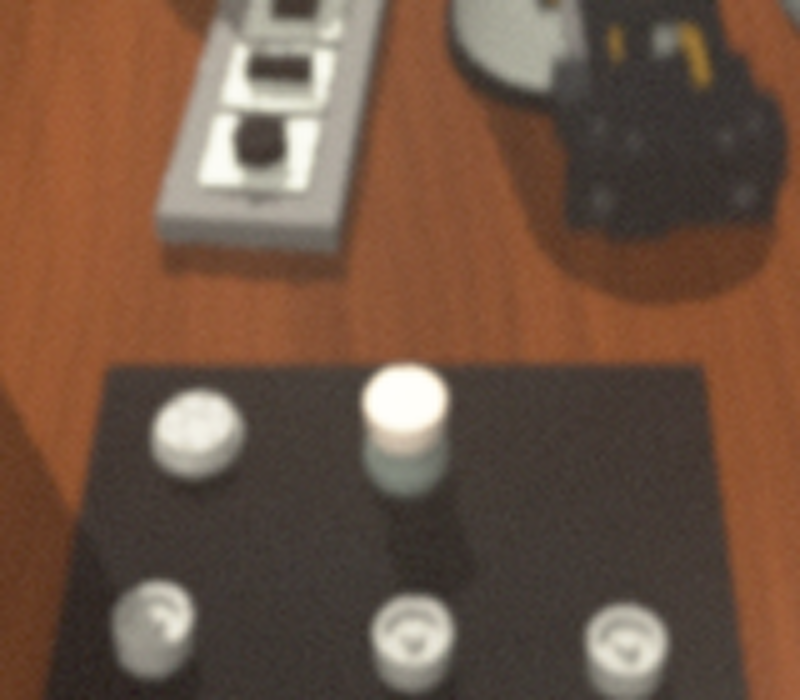

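Emit:
{"api": "servo_tool", "payload": {
  "rows": [
    [[1,0.1,-3.9,-0.2,0],[1,0.1,-3.9,-0.2,0],[1,0.2,-3.9,-0.2,0],[1,0.1,-3.9,-0.2,0],[1,0.1,-3.9,-0.2,0]]
  ]
}}

```text
time_s: 12.92
tool_pos: [0.5951, -0.0441, 0.1649]
eef_rot: [3.142, 0.002, 0.001]
contact_force: [1.3, 0.1, -0.9]
opening: 0.0349
```

Emit:
{"api": "servo_tool", "payload": {
  "rows": [
    [[1,0.1,-3.9,-0.2,0],[1,0.2,-3.6,-0.2,0],[1,0,0,0,0],[1,0,0,0,0],[1,0,0,0,0]]
  ]
}}

```text
time_s: 13.33
tool_pos: [0.5983, 0.0287, 0.1685]
eef_rot: [3.141, 0.003, 0.0]
contact_force: [-0.1, -0.5, -0.8]
opening: 0.0352
```

```bash
python3 -c "
from h import *
plan([.598,.030,.124],-90,1,turn=7)
p,d=capture('side');crop('side',p,220,150,350,270,5,'pics/b5.png')
"
```

```text
t13.33 pos [0.5983 0.0287 0.1685] x [1.    0.002 0.   ] y [ 0.002 -1.     0.   ] F [-0.1 -0.5 -0.8] op0.0352 j [-0.15  0.53  1.28 -0.    1.33  1.42]
dist cm 4.450374872735166 turn 0.10163033175371083
[[1, -0.01, -0.07, 2.22, np.float64(0.05)], [1, -0.01, -0.06, 2.22, np.float64(0.05)]]
```

View pics/b5.png

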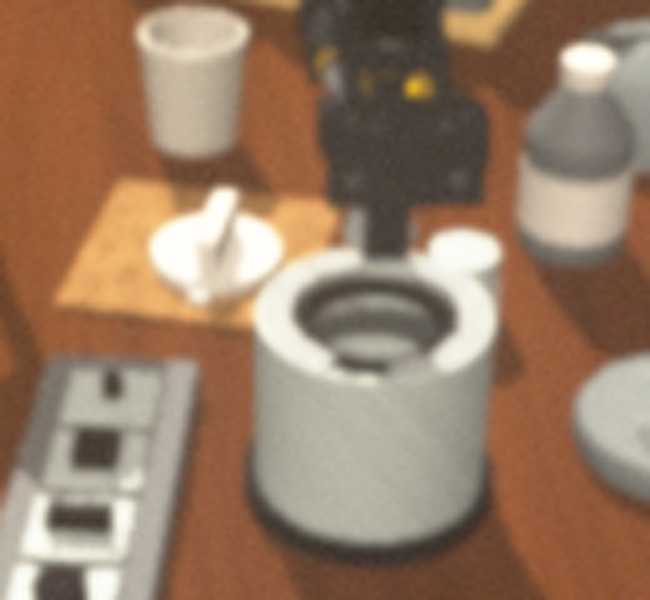

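Emit:
{"api": "servo_tool", "payload": {
  "rows": [
    [[1,0,-0.1,1.5,0],[1,0,0,1.5,0],[1,0,0,1.4,0],[1,0,0,0,0],[1,0,0,0,0]]
  ]
}}

```text
time_s: 13.8
tool_pos: [0.5982, 0.0289, 0.124]
eef_rot: [-3.141, 0.0, 0.002]
contact_force: [0.6, 0.6, 0.8]
opening: 0.0348
```

Emit:
{"api": "servo_tool", "payload": {
  "rows": [
    [[0.4,0,0,0,0],[0.4,0,0,0,0],[0.4,0,0,0,0],[0.4,0,0,-2,0],[0.4,0,0,-2,0]]
  ]
}}

```text
time_s: 14.22
tool_pos: [0.598, 0.0301, 0.1645]
eef_rot: [-3.141, -0.003, 0.002]
contact_force: [0.7, -0.8, 0.4]
opening: 0.053
```

```bash
python3 -c "
from h import *
p,d=capture('side');crop('side',p,240,170,350,270,6,'pics/b6.png')
plan([.418,-.2305,.16],-90,.4,turn=7)
"
```

```text
t14.27 pos [0.5998 0.0299 0.1694] x [1.    0.002 0.007] y [ 0.002 -1.     0.001] F [1.  0.2 3. ] op0.0530 j [-0.15  0.53  1.28  0.    1.33  1.42]
dist cm 31.773199114485667 turn 0.09869747608934176
[[0.4, -2.28, 3.25, 0.11, np.float64(0.01)], [0.4, -2.28, 3.25, 0.11, np.float64(0.01)], [0.4, -2.28, 3.25, 0.11, np.float64(0.01)], [0.4, -2.28, 3.25, 0.11, np.float64(0.01)], [0.4, -2.28, 3.25, 0.11, np.float64(0.01)]]
[[0.4, -2.27, 3.25, 0.11, np.float64(0.01)], [0.4, -2.27, 3.25, 0.11, np.float64(0.01)], [0.4, -2.27, 3.25, 0.11, np.float64(0.01)]]
```

View pics/b6.png

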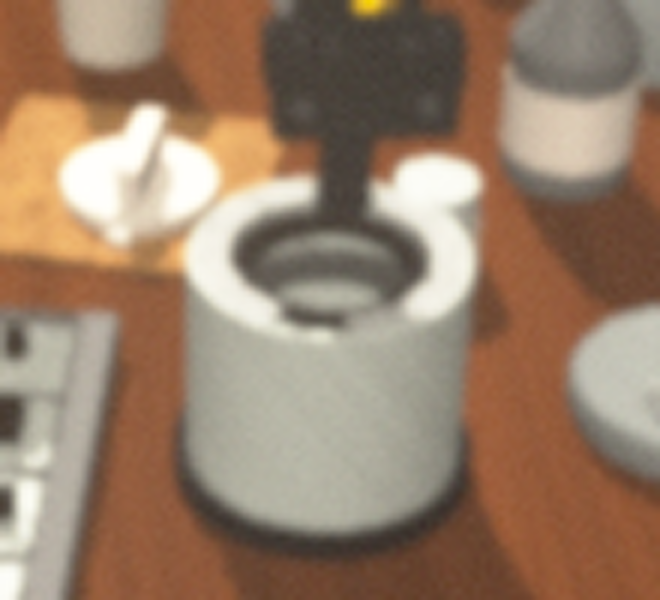

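Emit:
{"api": "servo_tool", "payload": {
  "rows": [
    [[0.4,-2.3,3.2,0,0],[0.4,-2.3,3.3,0,0],[0.4,-2.3,3.2,0,0],[0.4,-2.2,3.3,0,0],[0.4,-2.3,3.2,0,0]]
  ]
}}

```text
time_s: 14.68
tool_pos: [0.4835, -0.1333, 0.1646]
eef_rot: [3.141, 0.003, 0.002]
contact_force: [0.7, -1.0, 0.1]
opening: 0.0527
```

Emit:
{"api": "servo_tool", "payload": {
  "rows": [
    [[0.4,-2.3,3.3,0,0],[0.4,-2.3,3.2,1,0],[0.4,-2.2,3.3,2,0],[0.4,0,0,0,0],[0.4,0,0,0,0]]
  ]
}}

```text
time_s: 15.1
tool_pos: [0.4172, -0.2293, 0.1352]
eef_rot: [-3.141, 0.003, 0.001]
contact_force: [1.0, -0.9, 0.9]
opening: 0.0527
```

```bash
cat >> h.py <<'E'
def parts():
    from scipy import ndimage as nd
    for n,b in (("side",(310,390,190,330)),("top",(175,272,355,432))):
        p,d=capture(n); cv2.imwrite("pics/last_%s.png"%n,p[:,:,::-1]); S=cloud(n,d); sz=S[...,2]
        m=np.zeros_like(sz,bool);m[b[0]:b[1],b[2]:b[3]]=True
        lab,k=nd.label(m&(sz>0.007)&(sz<.06)&(p.min(-1)>70))
        for i in range(1,k+1):
            q=S[lab==i]
            if len(q)>20: print(n,len(q),q[:,:2].mean(0).round(4),((q[:,:2].min(0)+q[:,:2].max(0))/2).round(4),'zmax',q[:,2].max().round(4))
E
python3 -c "
from h import *
parts()
plan([.418,-.2305,.035],-90,.4,turn=7)
"
```

```text
side 357 [ 0.5042 -0.2539] [ 0.5042 -0.2476] zmax 0.0491
side 213 [ 0.4188 -0.2331] [ 0.4184 -0.2311] zmax 0.0197
side 215 [ 0.4082 -0.3253] [ 0.4078 -0.3235] zmax 0.0227
side 222 [ 0.5042 -0.3365] [ 0.5043 -0.3344] zmax 0.0227
side 218 [ 0.5823 -0.3452] [ 0.5826 -0.3435] zmax 0.0225
top 83 [ 0.5823 -0.3437] [ 0.5833 -0.3457] zmax 0.0239
top 121 [ 0.5035 -0.2434] [ 0.5041 -0.2472] zmax 0.0506
t15.20 pos [ 0.4186 -0.2279  0.136 ] x [1.    0.002 0.001] y [ 0.002 -1.     0.001] F [-0.2  0.4 -0.2] op0.0528 j [-0.75  0.37  1.67  0.    1.1   0.82]
dist cm 10.102095330668964 turn 0.10379858660172658
[[0.4, -0.02, 0.09, 3.37, np.float64(0.03)], [0.4, -0.02, 0.09, 3.37, np.float64(0.03)], [0.4, -0.02, 0.09, 3.37, np.float64(0.03)]]
```

Emit:
{"api": "servo_tool", "payload": {
  "rows": [
    [[0.4,0,0.3,3.4,0],[0.4,0,0,3.3,0],[0.4,0,0,3.3,0],[0.4,0,0,0.6,0],[0.4,0,0,0.5,0]]
  ]
}}

```text
time_s: 15.62
tool_pos: [0.4187, -0.2301, 0.0242]
eef_rot: [-3.141, -0.006, 0.002]
contact_force: [-0.2, 0.6, 0.7]
opening: 0.0526
```

Emit:
{"api": "servo_tool", "payload": {
  "rows": [
    [[0.4,0,0,0.5,0],[0.4,0,0,0.4,0],[0.4,0,0,0,0],[0.4,0,0,0,0]]
  ]
}}

```text
time_s: 15.95
tool_pos: [0.4185, -0.2314, 0.0163]
eef_rot: [3.141, 0.003, 0.002]
contact_force: [0.0, -0.4, -0.6]
opening: 0.0531
```

Emit:
{"api": "servo_tool", "payload": {
  "rows": [
    [[0.4,0,0,0.2,0],[1,0,0,0,0],[1,0,0,0,0],[1,0,0,0,0],[1,0,0,0,0]]
  ]
}}

```text
time_s: 16.37
tool_pos: [0.4181, -0.2312, 0.0137]
eef_rot: [3.141, 0.002, 0.0]
contact_force: [-0.3, 0.3, 2.8]
opening: 0.0347
```

Emit:
{"api": "servo_tool", "payload": {
  "rows": [
    [[1,0,0,0,0],[1,0,0,-1,0],[1,0,0,-3,0],[1,0,0,-4,0],[1,0,0,-4,0]]
  ]
}}

```text
time_s: 16.78
tool_pos: [0.4175, -0.2307, 0.1345]
eef_rot: [-3.14, -0.002, 0.003]
contact_force: [0.1, -0.5, 0.0]
opening: 0.0352
```

Emit:
{"api": "servo_tool", "payload": {
  "rows": [
    [[1,0,0,-3,0],[1,2.3,-3.3,0,0],[1,2.3,-3.3,0,0],[1,2.3,-3.3,0,0],[1,2.3,-3.3,0,0]]
  ]
}}

```text
time_s: 17.2
tool_pos: [0.5105, -0.0974, 0.1637]
eef_rot: [3.142, 0.001, 0.0]
contact_force: [0.9, -0.3, -0.5]
opening: 0.035
```

```bash
python3 -c "
from h import *
plan([.598,.030,.17],-90,1,turn=7)
"
```

```text
t17.20 pos [ 0.5105 -0.0974  0.1637] x [1.    0.001 0.   ] y [ 0.001 -1.     0.   ] F [ 0.9 -0.3 -0.5] op0.0350 j [-0.42  0.41  1.52  0.    1.22  1.15]
dist cm 15.47094675958641 turn 0.04694020270511601
[[1, 2.19, -3.18, -0.16, np.float64(0.01)], [1, 2.19, -3.18, -0.16, np.float64(0.01)], [1, 2.19, -3.18, -0.16, np.float64(0.01)], [1, 2.19, -3.19, -0.16, np.float64(0.01)]]
```

Emit:
{"api": "servo_tool", "payload": {
  "rows": [
    [[1,2.1,-3.2,-0.1,0],[1,2.1,-3.2,-0.1,0],[1,2.1,-3.2,0,0],[1,2.1,-3.1,0,0],[1,0,0,0,0]]
  ]
}}

```text
time_s: 17.62
tool_pos: [0.5957, 0.0331, 0.165]
eef_rot: [-3.14, -0.01, -0.001]
contact_force: [-0.4, 0.5, -0.5]
opening: 0.0348
```

Emit:
{"api": "servo_tool", "payload": {
  "rows": [
    [[1,0,0,1.5,0],[1,0,0,1.5,0],[1,0,0,1.1,0],[1,0,0,0,0],[1,0,0,0,0]]
  ]
}}

```text
time_s: 18.03
tool_pos: [0.5934, 0.028, 0.1242]
eef_rot: [-3.141, -0.002, 0.002]
contact_force: [-0.2, 0.2, -0.8]
opening: 0.0351
```

Emit:
{"api": "servo_tool", "payload": {
  "rows": [
    [[0.45,0,0,0,0],[0.45,0,0,0,0],[0.45,0,0,0,0],[0.45,0,0,-2,0],[0.45,0,0,-2,0]]
  ]
}}

```text
time_s: 18.45
tool_pos: [0.5933, 0.0281, 0.1647]
eef_rot: [-3.141, -0.002, 0.003]
contact_force: [-0.9, 0.5, 0.8]
opening: 0.0489
```

```bash
python3 -c "
from h import *
p,d=capture('side');crop('side',p,240,170,350,270,6,'pics/b7.png')
plan([.408,-.324,.16],-90,.45,turn=7)
"
```

```text
t18.50 pos [0.5951 0.0279 0.1695] x [1.    0.002 0.006] y [ 0.002 -1.     0.001] F [ 1.3 -1.3  4.6] op0.0484 j [-0.15  0.52  1.29 -0.    1.32  1.42]
dist cm 39.86800130097817 turn 0.09666026163085917
[[0.45, -1.88, 3.52, 0.09, np.float64(0.01)], [0.45, -1.88, 3.52, 0.09, np.float64(0.01)], [0.45, -1.88, 3.52, 0.09, np.float64(0.01)], [0.45, -1.88, 3.52, 0.09, np.float64(0.01)], [0.45, -1.87, 3.52, 0.09, np.float64(0.01)]]
[[0.45, -1.87, 3.52, 0.09, np.float64(0.01)], [0.45, -1.87, 3.52, 0.09, np.float64(0.01)], [0.45, -1.87, 3.52, 0.09, np.float64(0.01)], [0.45, -1.87, 3.52, 0.09, np.float64(0.01)], [0.45, -1.87, 3.52, 0.09, np.float64(0.01)]]
```

View pics/b7.png

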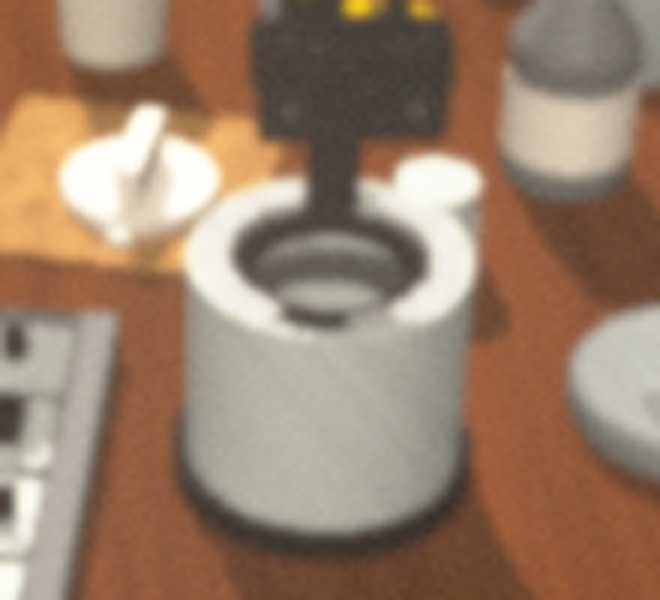

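Emit:
{"api": "servo_tool", "payload": {
  "rows": [
    [[0.45,-1.9,3.5,0,0],[0.45,-1.9,3.5,0,0],[0.45,-1.9,3.5,0,0],[0.45,-1.9,3.5,0,0],[0.45,-1.8,3.5,0,0]]
  ]
}}

```text
time_s: 18.92
tool_pos: [0.4988, -0.1483, 0.1648]
eef_rot: [3.141, 0.003, 0.001]
contact_force: [1.0, -0.4, 0.1]
opening: 0.0488
```

Emit:
{"api": "servo_tool", "payload": {
  "rows": [
    [[0.45,-1.8,3.5,0,0],[0.45,-1.8,3.5,0,0],[0.45,-1.8,3.5,0,0],[0.45,-1.8,3.5,1,0],[0.45,-1.8,3.5,2,0]]
  ]
}}

```text
time_s: 19.33
tool_pos: [0.4107, -0.3228, 0.1372]
eef_rot: [3.137, 0.002, 0.005]
contact_force: [1.0, -0.8, 0.5]
opening: 0.0486
```

Emit:
{"api": "servo_tool", "payload": {
  "rows": [
    [[0.45,0,0,0,0],[0.45,0,0,0,0]]
  ]
}}

```text
time_s: 19.5
tool_pos: [0.4103, -0.3213, 0.135]
eef_rot: [-3.141, 0.003, 0.001]
contact_force: [-0.2, 0.2, -0.3]
opening: 0.0483
```

```bash
python3 -c "
from h import *
parts()
plan([.408,-.324,.015],-90,.45,turn=7)
p=cv2.imread('pics/last_top.png')[:,:,::-1];crop('top',p,240,145,340,225,7,'pics/b8.png')
"
```

```text
side 356 [ 0.5042 -0.2535] [ 0.5055 -0.2312] zmax 0.0486
side 213 [ 0.4081 -0.3251] [ 0.408  -0.3185] zmax 0.022
side 224 [ 0.5044 -0.3364] [ 0.5053 -0.3345] zmax 0.0233
side 217 [ 0.5824 -0.3453] [ 0.5828 -0.3436] zmax 0.0225
top 86 [ 0.5821 -0.3437] [ 0.582  -0.3471] zmax 0.0221
top 136 [ 0.5027 -0.2448] [ 0.5034 -0.2468] zmax 0.0515
top 85 [ 0.5035 -0.335 ] [ 0.5032 -0.3357] zmax 0.0248
t19.60 pos [ 0.4116 -0.3197  0.136 ] x [1.    0.002 0.001] y [ 0.002 -1.     0.   ] F [-0.   0.2 -0.4] op0.0486 j [-0.89  0.44  1.55  0.    1.15  0.68]
dist cm 12.117364561931563 turn 0.10583925353395784
[[0.45, -0.09, 0.11, 3.03, np.float64(0.03)], [0.45, -0.09, 0.11, 3.03, np.float64(0.03)], [0.45, -0.09, 0.11, 3.03, np.float64(0.03)], [0.45, -0.09, 0.11, 3.03, np.float64(0.03)]]
```

View pics/b8.png

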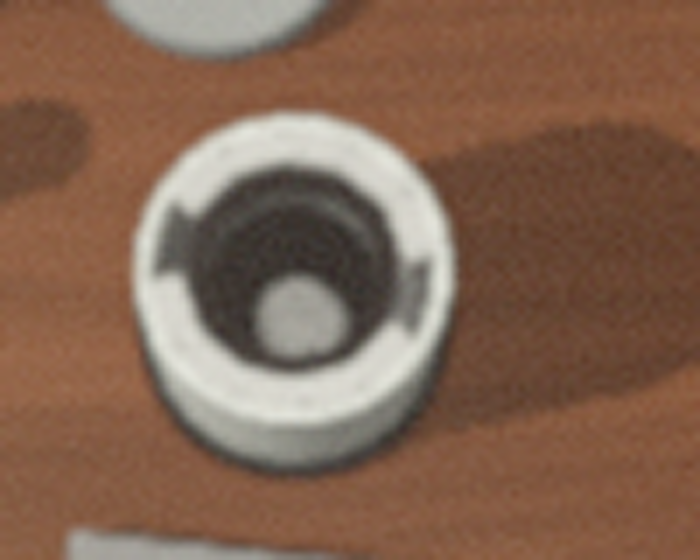

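Emit:
{"api": "servo_tool", "payload": {
  "rows": [
    [[0.45,-0.3,0.4,3.3,0],[0.45,0,0,3.3,0],[0.45,0,0,3.3,0],[0.45,0,0,1.2,0],[0.45,0,0,0.5,0]]
  ]
}}

```text
time_s: 20.02
tool_pos: [0.4087, -0.3224, 0.0182]
eef_rot: [-3.139, -0.006, 0.002]
contact_force: [-0.8, 0.3, -0.6]
opening: 0.0486
```

Emit:
{"api": "servo_tool", "payload": {
  "rows": [
    [[0.45,0,0,0.3,0],[0.45,0,0,0,0],[1,0,0,0,0],[1,0,0,0,0],[1,0,0,0,0]]
  ]
}}

```text
time_s: 20.43
tool_pos: [0.4086, -0.3244, 0.0175]
eef_rot: [3.14, 0.003, 0.002]
contact_force: [0.7, -0.1, 0.2]
opening: 0.0303
```

Emit:
{"api": "servo_tool", "payload": {
  "rows": [
    [[1,0,0,0,0],[1,0,0,-1,0],[1,0,0,-3,0],[1,0,0,-4,0],[1,0,0,-4,0]]
  ]
}}

```text
time_s: 20.85
tool_pos: [0.4077, -0.3237, 0.1384]
eef_rot: [-3.14, -0.002, 0.002]
contact_force: [1.3, -0.4, -0.1]
opening: 0.0267
```

Emit:
{"api": "servo_tool", "payload": {
  "rows": [
    [[1,0,0,-3,0],[1,1.9,-3.5,0,0],[1,1.9,-3.5,0,0],[1,1.9,-3.5,0,0],[1,1.9,-3.5,0,0]]
  ]
}}

```text
time_s: 21.27
tool_pos: [0.4843, -0.1825, 0.1677]
eef_rot: [3.141, 0.001, 0.001]
contact_force: [0.6, -0.3, -0.6]
opening: 0.0272
```

```bash
python3 -c "
from h import *
plan([.600,.030,.17],-90,1,turn=7)
"
```

```text
t21.27 pos [ 0.4843 -0.1825  0.1677] x [1.    0.001 0.001] y [ 0.001 -1.     0.   ] F [ 0.6 -0.3 -0.6] op0.0272 j [-0.59  0.4   1.52  0.    1.23  0.98]
dist cm 24.195803732645825 turn 0.039523042231053296
[[1, 1.65, -3.03, -0.03, np.float64(0.01)], [1, 1.65, -3.03, -0.03, np.float64(0.01)], [1, 1.65, -3.03, -0.03, np.float64(0.01)], [1, 1.65, -3.03, -0.03, np.float64(0.01)], [1, 1.65, -3.04, -0.03, np.float64(0.01)]]
[[1, 1.65, -3.04, -0.03, np.float64(0.01)], [1, 1.65, -3.04, -0.03, np.float64(0.01)]]
```

Emit:
{"api": "servo_tool", "payload": {
  "rows": [
    [[1,1.9,-3.5,0,0],[1,1.9,-3.5,0,0],[1,1.9,-3.5,0,0],[1,2,-3.5,0,0],[1,2,-3.5,0,0]]
  ]
}}

```text
time_s: 21.68
tool_pos: [0.5811, -0.0069, 0.1676]
eef_rot: [3.141, 0.002, 0.001]
contact_force: [-0.1, -0.7, -0.6]
opening: 0.0266
```

Emit:
{"api": "servo_tool", "payload": {
  "rows": [
    [[1,2.1,-3.5,0,0],[1,0,0,1.5,0],[1,0,0,1.5,0],[1,0,0,1.3,0],[1,0,0,0,0]]
  ]
}}

```text
time_s: 22.1
tool_pos: [0.6004, 0.0265, 0.1218]
eef_rot: [-3.141, -0.003, 0.007]
contact_force: [-0.0, -0.2, -1.0]
opening: 0.0268
```

Emit:
{"api": "servo_tool", "payload": {
  "rows": [
    [[1,0,0,0,0],[1,0,0,0,0]]
  ]
}}

```text
time_s: 22.27
tool_pos: [0.602, 0.0259, 0.1249]
eef_rot: [3.141, 0.002, 0.002]
contact_force: [0.3, 1.1, -0.3]
opening: 0.027
```

Emit:
{"api": "servo_tool", "payload": {
  "rows": [
    [[0.5,0,0,0,0],[0.5,0,0,0,0],[0.5,0,0,0,0],[0.5,0,0,-2,0],[0.5,0,0,-2,0]]
  ]
}}

```text
time_s: 22.68
tool_pos: [0.6012, 0.0261, 0.1636]
eef_rot: [-3.141, -0.002, 0.003]
contact_force: [-0.3, -0.2, -0.2]
opening: 0.0438
```

```bash
python3 -c "
from h import *
plan([.504,-.335,.165],-90,.5,turn=7)
"
```

```text
t22.68 pos [0.6012 0.0261 0.1636] x [ 1.     0.001 -0.002] y [ 0.001 -1.    -0.   ] F [-0.3 -0.2 -0.2] op0.0438 j [-0.15  0.54  1.28 -0.    1.33  1.42]
dist cm 37.39397691489559 turn 0.0835166299333423
[[0.5, -0.98, 3.61, -0.01, np.float64(0.01)], [0.5, -0.98, 3.61, -0.01, np.float64(0.01)], [0.5, -0.98, 3.61, -0.01, np.float64(0.01)], [0.5, -0.98, 3.61, -0.01, np.float64(0.01)], [0.5, -0.98, 3.61, -0.01, np.float64(0.01)]]
[[0.5, -0.98, 3.61, -0.01, np.float64(0.01)], [0.5, -0.97, 3.61, -0.01, np.float64(0.01)], [0.5, -0.97, 3.61, -0.01, np.float64(0.01)], [0.5, -0.97, 3.61, -0.01, np.float64(0.01)], [0.5, -0.97, 3.61, -0.01, np.float64(0.01)]]
```

Emit:
{"api": "servo_tool", "payload": {
  "rows": [
    [[0.5,-1,3.6,0,0],[0.5,-1,3.6,0,0],[0.5,-1,3.6,0,0],[0.5,-1,3.6,0,0],[0.5,-1,3.6,0,0]]
  ]
}}

```text
time_s: 23.1
tool_pos: [0.5513, -0.1556, 0.1641]
eef_rot: [3.141, 0.003, 0.001]
contact_force: [0.8, 0.1, 0.0]
opening: 0.0439
```

Emit:
{"api": "servo_tool", "payload": {
  "rows": [
    [[0.5,-1,3.6,0,0],[0.5,-1,3.6,0,0],[0.5,-0.9,3.6,0,0],[0.5,-0.9,3.6,1,0],[0.5,-0.9,3.7,2,0]]
  ]
}}

```text
time_s: 23.52
tool_pos: [0.5056, -0.3365, 0.1364]
eef_rot: [3.138, 0.002, 0.006]
contact_force: [0.6, 0.1, 0.6]
opening: 0.0439
```

Emit:
{"api": "servo_tool", "payload": {
  "rows": [
    [[0.5,0,0,0,0],[0.5,0,0,0,0]]
  ]
}}

```text
time_s: 23.68
tool_pos: [0.5046, -0.3352, 0.1334]
eef_rot: [-3.14, 0.002, 0.002]
contact_force: [1.5, 0.4, 0.1]
opening: 0.044
```

```bash
python3 -c "
from h import *
parts()
plan([.504,-.335,.0155],-90,.45,turn=7)
p=cv2.imread('pics/last_top.png')[:,:,::-1];crop('top',p,240,145,440,275,4,'pics/b9.png')
"
```

```text
side 221 [ 0.5042 -0.3364] [ 0.5043 -0.3297] zmax 0.0225
side 217 [ 0.5824 -0.3454] [ 0.5827 -0.3436] zmax 0.0225
top 56 [ 0.5855 -0.345 ] [ 0.5849 -0.3437] zmax 0.0216
top 138 [ 0.5027 -0.245 ] [ 0.5035 -0.2511] zmax 0.0491
t23.78 pos [ 0.5058 -0.3333  0.1348] x [1.    0.002 0.   ] y [ 0.002 -1.     0.   ] F [0.2 0.1 0.4] op0.0441 j [-0.78  0.57  1.31  0.    1.26  0.79]
dist cm 11.927676463837688 turn 0.10714774181593612
[[0.45, -0.06, 0.06, 3.98, np.float64(0.04)], [0.45, -0.06, 0.06, 3.98, np.float64(0.04)], [0.45, -0.06, 0.06, 3.98, np.float64(0.04)]]
```

View pics/b9.png

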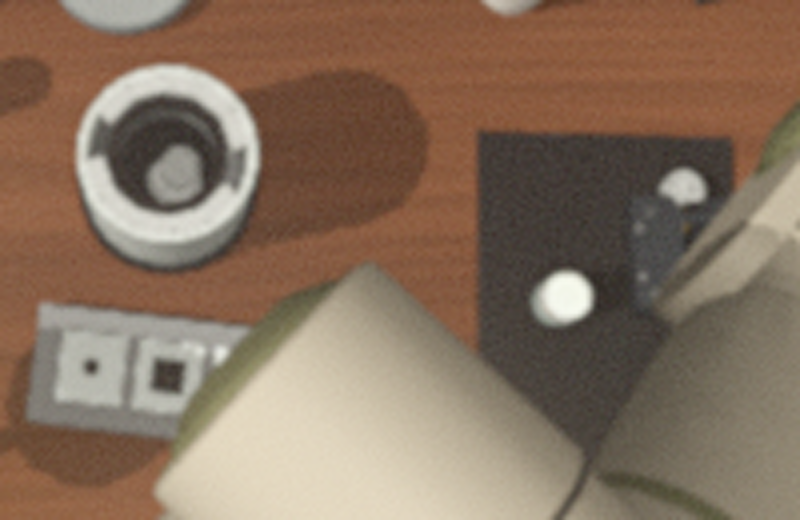

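Emit:
{"api": "servo_tool", "payload": {
  "rows": [
    [[0.5,-0.2,0.2,3.3,0],[0.5,0,0,3.3,0],[0.5,0,0,3.3,0],[0.5,0,0,1.2,0],[0.5,0,0,0.5,0]]
  ]
}}

```text
time_s: 24.2
tool_pos: [0.5036, -0.3338, 0.0167]
eef_rot: [-3.139, -0.006, 0.003]
contact_force: [-0.0, -0.6, 0.2]
opening: 0.0441
```

Emit:
{"api": "servo_tool", "payload": {
  "rows": [
    [[0.5,0,0,0.3,0],[0.5,0,0,0,0],[1,0,0,0,0],[1,0,0,0,0],[1,0,0,0,0]]
  ]
}}

```text
time_s: 24.62
tool_pos: [0.504, -0.3361, 0.0164]
eef_rot: [3.14, 0.003, 0.002]
contact_force: [0.5, 0.5, 4.2]
opening: 0.0273
```

Emit:
{"api": "servo_tool", "payload": {
  "rows": [
    [[1,0,0,0,0],[1,0,0,-1,0],[1,0,0,-3,0],[1,0,0,-4,0],[1,0,0,-4,0]]
  ]
}}

```text
time_s: 25.03
tool_pos: [0.503, -0.3355, 0.1368]
eef_rot: [-3.14, -0.002, 0.002]
contact_force: [0.9, -0.3, -1.1]
opening: 0.0268
```

Emit:
{"api": "servo_tool", "payload": {
  "rows": [
    [[1,0,0,-3.5,0],[1,0.9,-3.7,0,0],[1,0.9,-3.7,0,0],[1,0.9,-3.7,0,0],[1,0.9,-3.7,0,0]]
  ]
}}

```text
time_s: 25.45
tool_pos: [0.5392, -0.1863, 0.1711]
eef_rot: [3.141, 0.001, 0.001]
contact_force: [1.2, -0.3, -0.3]
opening: 0.0269
```

```bash
python3 -c "
from h import *
plan([.598,.036,.17],-90,1,turn=7)
"
```

```text
t25.45 pos [ 0.5392 -0.1863  0.1711] x [1.    0.001 0.   ] y [ 0.001 -1.     0.   ] F [ 1.2 -0.3 -0.3] op0.0269 j [-0.54  0.48  1.36 -0.    1.3   1.03]
dist cm 22.99611548594977 turn 0.04457835521756692
[[1, 0.98, -3.7, 0.02, np.float64(0.01)], [1, 0.98, -3.7, 0.02, np.float64(0.01)], [1, 0.98, -3.7, 0.02, np.float64(0.01)], [1, 0.98, -3.7, 0.02, np.float64(0.01)], [1, 0.98, -3.7, 0.02, np.float64(0.01)]]
[[1, 0.98, -3.7, 0.02, np.float64(0.01)]]
```

Emit:
{"api": "servo_tool", "payload": {
  "rows": [
    [[1,1,-3.7,0,0],[1,1,-3.7,0,0],[1,1,-3.7,0,0],[1,1,-3.7,0,0],[1,1,-3.7,0,0]]
  ]
}}

```text
time_s: 25.87
tool_pos: [0.589, -0.0009, 0.171]
eef_rot: [3.141, 0.002, 0.0]
contact_force: [0.1, -0.9, -0.9]
opening: 0.0269
```

Emit:
{"api": "servo_tool", "payload": {
  "rows": [
    [[1,0.9,-3.7,0,0],[1,0,0,1.5,0],[1,0,0,1.5,0],[1,0,0,1.6,0],[1,0,0,0,0]]
  ]
}}

```text
time_s: 26.28
tool_pos: [0.5965, 0.0347, 0.122]
eef_rot: [-3.141, -0.003, 0.008]
contact_force: [0.2, 0.0, -0.6]
opening: 0.0267
```

Emit:
{"api": "servo_tool", "payload": {
  "rows": [
    [[1,0,0,0,0],[1,0,0,0,0]]
  ]
}}

```text
time_s: 26.45
tool_pos: [0.5983, 0.034, 0.1255]
eef_rot: [3.141, 0.002, 0.002]
contact_force: [0.1, -0.1, 0.1]
opening: 0.027
```

Emit:
{"api": "servo_tool", "payload": {
  "rows": [
    [[0.5,0,0,0,0],[0.5,0,0,0,0],[0.5,0,0,0,0],[0.5,0,0,-2,0],[0.5,0,0,-2,0]]
  ]
}}

```text
time_s: 26.87
tool_pos: [0.5975, 0.0342, 0.1643]
eef_rot: [-3.141, -0.002, 0.003]
contact_force: [-0.3, 0.3, -0.2]
opening: 0.0441
```

```bash
python3 -c "
from h import *
plan([.5825,-.344,.165],-90,.5,turn=7)
"
```

```text
t26.87 pos [0.5975 0.0342 0.1643] x [ 1.     0.001 -0.002] y [ 0.001 -1.    -0.   ] F [-0.3  0.3 -0.2] op0.0441 j [-0.14  0.53  1.29 -0.    1.32  1.43]
dist cm 37.85456424597509 turn 0.08527801081396547
[[0.5, -0.16, 3.78, -0.01, np.float64(0.01)], [0.5, -0.16, 3.78, -0.01, np.float64(0.01)], [0.5, -0.15, 3.78, -0.01, np.float64(0.01)], [0.5, -0.15, 3.78, -0.01, np.float64(0.01)], [0.5, -0.15, 3.78, -0.01, np.float64(0.01)]]
[[0.5, -0.15, 3.78, -0.01, np.float64(0.01)], [0.5, -0.15, 3.78, -0.01, np.float64(0.01)], [0.5, -0.15, 3.78, -0.01, np.float64(0.01)], [0.5, -0.15, 3.78, -0.01, np.float64(0.01)], [0.5, -0.15, 3.78, -0.01, np.float64(0.01)]]
```

Emit:
{"api": "servo_tool", "payload": {
  "rows": [
    [[0.5,-0.2,3.8,0,0],[0.5,-0.2,3.8,0,0],[0.5,-0.2,3.8,0,0],[0.5,-0.2,3.8,0,0],[0.5,-0.1,3.8,0,0]]
  ]
}}

```text
time_s: 27.28
tool_pos: [0.5889, -0.1575, 0.1648]
eef_rot: [3.141, 0.003, 0.001]
contact_force: [0.5, 0.3, -0.9]
opening: 0.0439
```

Emit:
{"api": "servo_tool", "payload": {
  "rows": [
    [[0.5,-0.2,3.8,0,0],[0.5,-0.2,3.8,0,0],[0.5,-0.2,3.8,0,0],[0.5,-0.2,3.8,1,0],[0.5,-0.1,3.6,2,0]]
  ]
}}

```text
time_s: 27.7
tool_pos: [0.5809, -0.3467, 0.1368]
eef_rot: [3.138, 0.002, 0.007]
contact_force: [0.5, 0.2, -0.1]
opening: 0.0442
```

Emit:
{"api": "servo_tool", "payload": {
  "rows": [
    [[0.5,0,0,0,0],[0.5,0,0,0,0]]
  ]
}}

```text
time_s: 27.87
tool_pos: [0.5797, -0.3453, 0.1329]
eef_rot: [-3.14, 0.002, 0.003]
contact_force: [0.2, 0.4, 0.3]
opening: 0.0441
```

```bash
python3 -c "
from h import *
parts()
plan([.5825,-.344,.0155],-90,.45,turn=7)
p=cv2.imread('pics/last_top.png')[:,:,::-1];crop('top',p,240,145,440,275,4,'pics/b10.png')
"
```

```text
side 355 [ 0.5043 -0.2535] [ 0.505  -0.2354] zmax 0.0486
side 218 [ 0.5823 -0.3453] [ 0.5825 -0.3436] zmax 0.0241
top 139 [ 0.5025 -0.2451] [ 0.503  -0.2526] zmax 0.0495
t27.97 pos [ 0.5808 -0.3432  0.1348] x [1.    0.002 0.001] y [ 0.002 -1.     0.   ] F [-0.3  0.4 -0.1] op0.0439 j [-0.71  0.69  1.08  0.    1.38  0.86]
dist cm 11.93567455004644 turn 0.11000358721065595
[[0.45, 0.05, 0.02, 3.98, np.float64(0.04)], [0.45, 0.05, 0.02, 3.98, np.float64(0.04)], [0.45, 0.05, 0.02, 3.98, np.float64(0.04)]]
```

View pics/b10.png

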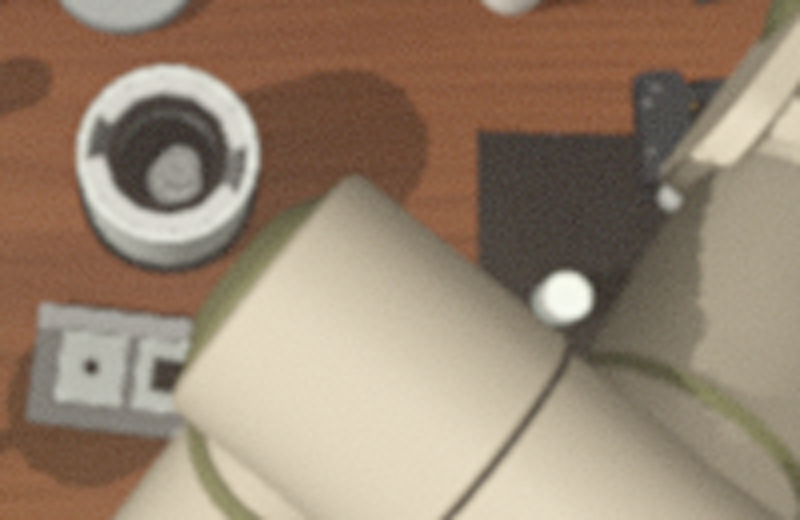

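Emit:
{"api": "servo_tool", "payload": {
  "rows": [
    [[0.5,0.1,0.1,3.3,0],[0.5,0,0,3.3,0],[0.5,0,0,3.3,0],[0.5,0,0,1.2,0],[0.5,0,0,0.5,0]]
  ]
}}

```text
time_s: 28.38
tool_pos: [0.5815, -0.3432, 0.0171]
eef_rot: [-3.14, -0.005, 0.003]
contact_force: [0.1, -0.6, 0.5]
opening: 0.0443
```

Emit:
{"api": "servo_tool", "payload": {
  "rows": [
    [[0.5,0,0,0.3,0],[0.5,0,0,0,0],[1,0,0,0,0],[1,0,0,0,0],[1,0,0,0,0]]
  ]
}}

```text
time_s: 28.8
tool_pos: [0.582, -0.3451, 0.0166]
eef_rot: [3.14, 0.002, 0.003]
contact_force: [-0.6, 0.5, 4.9]
opening: 0.0267
```

Emit:
{"api": "servo_tool", "payload": {
  "rows": [
    [[1,0,0,0,0],[1,0,0,-1,0],[1,0,0,-3,0],[1,0,0,-4,0],[1,0,0,-4,0]]
  ]
}}

```text
time_s: 29.22
tool_pos: [0.581, -0.3444, 0.1366]
eef_rot: [-3.14, -0.002, 0.002]
contact_force: [0.2, 0.6, 0.7]
opening: 0.027
```

Emit:
{"api": "servo_tool", "payload": {
  "rows": [
    [[1,0,0,-3.5,0],[1,0.1,-3.7,0,0],[1,0.1,-3.7,0,0],[1,0.1,-3.7,0,0],[1,0.1,-3.7,0,0]]
  ]
}}

```text
time_s: 29.63
tool_pos: [0.5849, -0.1953, 0.171]
eef_rot: [3.141, 0.001, 0.001]
contact_force: [1.5, -0.1, -0.6]
opening: 0.027
```

Emit:
{"api": "servo_tool", "payload": {
  "rows": [
    [[1,0.1,-3.7,0,0],[1,0.1,-3.7,0,0],[1,0.1,-3.7,0,0],[1,0.1,-3.7,0,0],[1,0.1,-3.7,0,0]]
  ]
}}

```text
time_s: 30.05
tool_pos: [0.5897, -0.01, 0.171]
eef_rot: [3.142, 0.002, 0.001]
contact_force: [0.8, -0.4, -0.2]
opening: 0.0267
```

```bash
python3 -c "
from h import *
parts()
plan([.604,.034,.17],-90,1,turn=7)
"
```

```text
side 355 [ 0.5042 -0.2538] [ 0.5041 -0.2478] zmax 0.049
top 136 [ 0.5028 -0.2448] [ 0.504  -0.2466] zmax 0.0498
t30.15 pos [ 0.5895 -0.0071  0.171 ] x [1.    0.007 0.   ] y [ 0.007 -1.    -0.001] F [-0.2 -0.5 -1. ] op0.0266 j [-0.21  0.51  1.31  0.    1.32  1.35]
dist cm 4.3560155228924184 turn 0.39853450575762395
[[1, 0.74, -2.05, 0.05, np.float64(0.2)], [1, 0.73, -2.05, 0.05, np.float64(0.2)]]
```

Emit:
{"api": "servo_tool", "payload": {
  "rows": [
    [[1,0.7,-2,0,0],[1,0.7,-2,0,0],[1,0,0,2,0],[1,0,0,2.6,0],[1,0,0,0,0]]
  ]
}}

```text
time_s: 30.57
tool_pos: [0.602, 0.0281, 0.1205]
eef_rot: [-3.141, -0.003, 0.012]
contact_force: [-0.9, -0.2, -0.6]
opening: 0.0271
```

Emit:
{"api": "servo_tool", "payload": {
  "rows": [
    [[1,0,0,0,0],[1,0,0,0,0]]
  ]
}}

```text
time_s: 30.73
tool_pos: [0.6045, 0.0276, 0.1257]
eef_rot: [3.141, 0.001, 0.003]
contact_force: [0.2, 0.1, -0.1]
opening: 0.027
```

Emit:
{"api": "servo_tool", "payload": {
  "rows": [
    [[0.5,0,0,0,0],[0.5,0,0,0,0],[0.5,0,0,0,0],[0.5,0,0,-2,0],[0.5,0,0,-3,0]]
  ]
}}

```text
time_s: 31.15
tool_pos: [0.6029, 0.0283, 0.1729]
eef_rot: [-3.141, -0.002, 0.008]
contact_force: [0.0, -1.0, 1.4]
opening: 0.0441
```

```bash
python3 -c "
from h import *
plan([.5255,.2484,.15],-14.5,.65,turn=7)
"
```

```text
t31.15 pos [0.6029 0.0283 0.1729] x [ 1.     0.001 -0.005] y [ 0.001 -1.    -0.001] F [ 0.  -1.   1.4] op0.0441 j [-0.15  0.53  1.26 -0.    1.36  1.42]
dist cm 23.442454416986042 turn -75.41770851615067
[[0.65, -0.7, -2.0, 0.21, np.float64(-6.86)], [0.65, -0.46, -2.07, 0.21, np.float64(-6.86)], [0.65, -0.2, -2.11, 0.21, np.float64(-6.86)], [0.65, 0.05, -2.12, 0.21, np.float64(-6.86)], [0.65, 0.3, -2.1, 0.21, np.float64(-6.86)]]
[[0.65, 0.55, -2.05, 0.21, np.float64(-6.86)], [0.65, 0.79, -1.97, 0.21, np.float64(-6.86)], [0.65, 1.02, -1.86, 0.21, np.float64(-6.86)], [0.65, 1.23, -1.72, 0.21, np.float64(-6.86)], [0.65, 1.43, -1.56, 0.21, np.float64(-6.86)]]
[[0.65, 1.61, -1.38, 0.21, np.float64(-6.86)]]
```

Emit:
{"api": "servo_tool", "payload": {
  "rows": [
    [[0.65,-0.7,-2,0,-6.9],[0.65,-0.5,-2.1,0,-6.9],[0.65,-0.2,-2.1,0,-6.9],[0.65,0,-2.1,0,-6.9],[0.65,0.3,-2.1,0,-6.9]]
  ]
}}

```text
time_s: 31.57
tool_pos: [0.5675, 0.1288, 0.1749]
eef_rot: [2.997, 0.943, 0.001]
contact_force: [-0.4, -0.0, -0.6]
opening: 0.0311
```

Emit:
{"api": "servo_tool", "payload": {
  "rows": [
    [[0.65,0.5,-2,0,-6.9],[0.65,0.8,-2,0,-6.8],[0.65,1,-1.9,0.5,-6.8],[0.65,1.2,-1.7,0.5,-6.8],[0.65,1.4,-1.6,0.5,-6.8]]
  ]
}}

```text
time_s: 31.98
tool_pos: [0.531, 0.2281, 0.1597]
eef_rot: [2.588, 1.78, 0.002]
contact_force: [0.3, -0.1, -0.5]
opening: 0.0309
```

Emit:
{"api": "servo_tool", "payload": {
  "rows": [
    [[0.65,1.6,-1.4,0.5,-6.8],[0.65,0,0,0,0],[0.65,0,0,0,0],[0.65,0,0,0,0]]
  ]
}}

```text
time_s: 32.32
tool_pos: [0.5245, 0.2466, 0.1547]
eef_rot: [2.486, 1.92, 0.001]
contact_force: [0.0, -0.7, 0.4]
opening: 0.0311
```

```bash
python3 -c "
from h import *
parts()
plan([.5255,.2484,.06],-14.5,.65,turn=7)
p=cv2.imread('pics/last_top.png')[:,:,::-1];crop('top',p,240,145,340,225,7,'pics/b11.png')
p=cv2.imread('pics/last_side.png')[:,:,::-1];crop('top',p,200,140,330,260,6,'pics/b12.png')
"
```

```text
side 355 [ 0.5042 -0.2538] [ 0.5041 -0.2479] zmax 0.0484
top 138 [ 0.5028 -0.2448] [ 0.5072 -0.2464] zmax 0.0505
t32.42 pos [0.5246 0.2463 0.1547] x [0.253 0.967 0.   ] y [ 0.967 -0.253  0.001] F [ 1.  -0.5  0. ] op0.0307 j [ 0.23  0.51  1.36 -0.    1.27  0.49]
dist cm 9.4710842225214 turn -0.16264076270121564
[[0.65, 0.08, 0.01, 3.16, np.float64(-0.05)], [0.65, 0.08, 0.01, 3.16, np.float64(-0.05)], [0.65, 0.08, 0.01, 3.16, np.float64(-0.05)]]
```

View pics/b11.png

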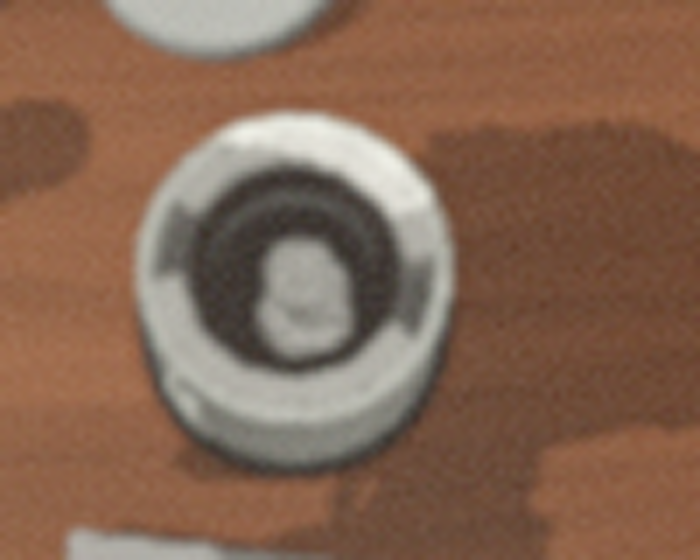

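View pics/b12.png

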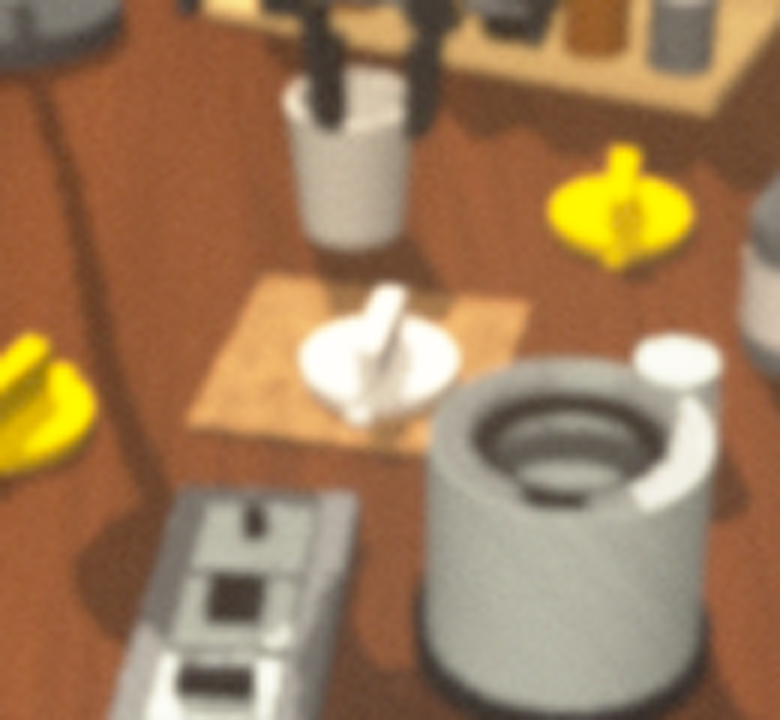

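View pics/last_top.png

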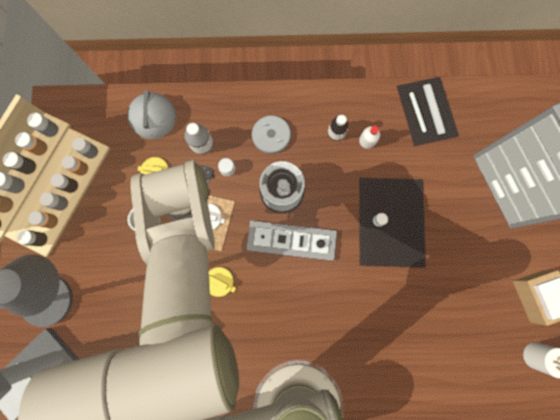

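Emit:
{"api": "servo_tool", "payload": {
  "rows": [
    [[0.65,0.2,0,3,0],[0.65,0,0,3,0],[0.65,0,0,3,0],[0.65,0,0,2,0],[0.65,0,0,1,0]]
  ]
}}

```text
time_s: 32.83
tool_pos: [0.524, 0.2479, 0.0319]
eef_rot: [-2.485, -1.919, 0.005]
contact_force: [-0.1, -0.5, 0.2]
opening: 0.0304
```

Emit:
{"api": "servo_tool", "payload": {
  "rows": [
    [[0.65,0,0,0.5,0],[0.65,0,0,0.5,0],[0.65,0,0,0,0],[0.65,0,0,0,0]]
  ]
}}

```text
time_s: 33.17
tool_pos: [0.5251, 0.2491, 0.0252]
eef_rot: [2.484, 1.922, 0.002]
contact_force: [-0.4, -0.3, 0.2]
opening: 0.0309
```

```bash
python3 -c "
from h import *
plan([.5255,.2484,.024],-14.5,.65,turn=7)
"
```

```text
t33.17 pos [0.5251 0.2491 0.0252] x [0.251 0.968 0.001] y [ 0.968 -0.251  0.002] F [-0.4 -0.3  0.2] op0.0309 j [ 0.24  0.68  1.49 -0.    0.97  0.49]
dist cm 0.14495298496071382 turn -0.02845563505493942
[[0.65, -0.06, 0.05, 0.12, np.float64(-0.03)]]
```

Emit:
{"api": "servo_tool", "payload": {
  "rows": [
    [[0.65,-0.1,0,0.1,0],[1,0,0,0,0],[1,0,0,0,0],[1,0,0,0,0],[1,0,0,0,0]]
  ]
}}

```text
time_s: 33.58
tool_pos: [0.5244, 0.2482, 0.0236]
eef_rot: [2.484, 1.923, 0.001]
contact_force: [-0.4, -1.2, 2.7]
opening: 0.0135
```

Emit:
{"api": "servo_tool", "payload": {
  "rows": [
    [[1,0,0,0,0],[1,0,0,-1,0],[1,0,0,-3,0],[1,0,0,-4,0],[1,0,0,-4,0]]
  ]
}}

```text
time_s: 34.0
tool_pos: [0.5236, 0.248, 0.1447]
eef_rot: [-2.483, -1.923, 0.003]
contact_force: [0.2, -0.7, -0.8]
opening: 0.0141
```

Emit:
{"api": "servo_tool", "payload": {
  "rows": [
    [[1,0,0,-4,0],[1,0,0,0,0],[1,0,0,0,0]]
  ]
}}

```text
time_s: 34.25
tool_pos: [0.5247, 0.2483, 0.1856]
eef_rot: [2.483, 1.922, 0.006]
contact_force: [-1.4, -0.1, -1.0]
opening: 0.0136
```

```bash
python3 -c "
from h import *
plan([.5985,.0293,.19],-14.5,1,turn=7)
"
```

```text
t34.25 pos [0.5247 0.2483 0.1856] x [0.25  0.968 0.002] y [ 0.968 -0.25   0.004] F [-1.4 -0.1 -1. ] op0.0136 j [0.24 0.48 1.32 0.   1.34 0.49]
dist cm 23.117729229600638 turn 0.0001157071765476303
[[1, -3.23, 2.11, -0.07, np.float64(0.0)], [1, -3.23, 2.11, -0.07, np.float64(0.0)], [1, -3.23, 2.11, -0.07, np.float64(0.0)], [1, -3.23, 2.11, -0.07, np.float64(0.0)], [1, -3.23, 2.11, -0.07, np.float64(0.0)]]
[[1, -3.23, 2.11, -0.07, np.float64(0.0)]]
```

Emit:
{"api": "servo_tool", "payload": {
  "rows": [
    [[1,-3.2,2.1,0,0],[1,-3.2,2.1,0,0],[1,-3.2,2.1,0,0],[1,-3.2,2.1,0,0],[1,-3.2,2.1,0,0]]
  ]
}}

```text
time_s: 34.67
tool_pos: [0.5853, 0.0653, 0.1814]
eef_rot: [-2.482, -1.922, 0.004]
contact_force: [0.4, 0.4, -0.5]
opening: 0.0137
```

Emit:
{"api": "servo_tool", "payload": {
  "rows": [
    [[1,-3.3,2.1,0,0],[1,0,0,2,0],[1,0,0,1.2,0],[1,0,0,0,0],[1,0,0,0,0]]
  ]
}}

```text
time_s: 35.08
tool_pos: [0.5972, 0.0298, 0.1497]
eef_rot: [-2.482, -1.921, 0.004]
contact_force: [1.5, 0.1, -0.3]
opening: 0.0136
```

```bash
python3 -c "
from h import *
plan([.5985,.0293,.135],-14.5,1,turn=7)
p,d=capture('side');crop('side',p,230,150,350,260,6,'pics/c1s.png')
"
```

```text
t35.08 pos [0.5972 0.0298 0.1497] x [ 0.251  0.968 -0.   ] y [ 0.968 -0.251 -0.004] F [ 1.5  0.1 -0.3] op0.0136 j [-0.15  0.55  1.31  0.    1.29  0.11]
dist cm 1.4804026132575545 turn -0.011109454822189946
[[1, -0.02, 0.15, 1.47, np.float64(-0.01)]]
```

View pics/c1s.png

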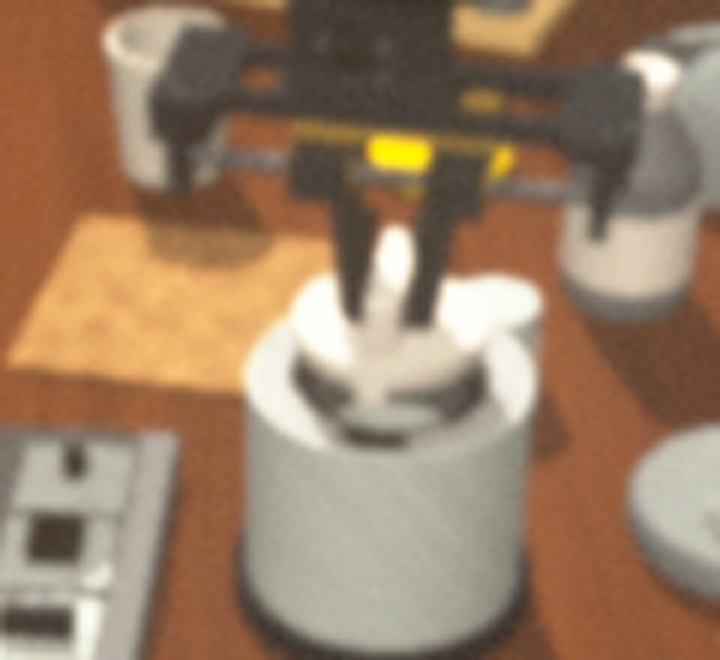

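Emit:
{"api": "servo_tool", "payload": {
  "rows": [
    [[1,0,0.1,0.7,0],[1,0,0,0.7,0],[1,0,0,0.3,0],[1,0,0,0,0],[1,0,0,0,0]]
  ]
}}

```text
time_s: 35.55
tool_pos: [0.5988, 0.0296, 0.1341]
eef_rot: [-2.484, -1.923, 0.0]
contact_force: [-0.8, 0.8, -0.7]
opening: 0.0139
```

Emit:
{"api": "servo_tool", "payload": {
  "rows": [
    [[1,0,0,0.4,0],[1,0,0,0.4,0],[1,0,0,0.4,0],[1,0,0,0,0],[1,0,0,0,0]]
  ]
}}

```text
time_s: 35.97
tool_pos: [0.599, 0.0295, 0.1224]
eef_rot: [2.484, 1.923, 0.001]
contact_force: [0.1, 0.9, 2.2]
opening: 0.0135
```

```bash
python3 -c "
from h import *
s,M=st();print(s['wrist_torque'])
"
```

```text
t35.97 pos [0.599  0.0295 0.1224] x [0.251 0.968 0.   ] y [ 0.968 -0.251  0.   ] F [0.1 0.9 2.2] op0.0135 j [-0.15  0.58  1.34  0.    1.22  0.11]
[ 0.0028169   0.0401852  -0.03800246]
```

Emit:
{"api": "servo_tool", "payload": {
  "rows": [
    [[1,0,0,0.4,0],[1,0,0,0.4,0],[1,0,0,0.4,0],[1,0,0,0.1,0],[1,0,0,0,0]]
  ]
}}

```text
time_s: 36.38
tool_pos: [0.5991, 0.0295, 0.1102]
eef_rot: [2.483, 1.923, 0.002]
contact_force: [-3.4, 0.8, 12.3]
opening: 0.0141
```

Emit:
{"api": "servo_tool", "payload": {
  "rows": [
    [[1,0,0,0,0],[1,0,0,0,0]]
  ]
}}

```text
time_s: 36.55
tool_pos: [0.5992, 0.0295, 0.1105]
eef_rot: [2.483, 1.922, 0.002]
contact_force: [-2.9, 0.6, 11.0]
opening: 0.0137
```

Emit:
{"api": "servo_tool", "payload": {
  "rows": [
    [[1,0,0,0.05,0],[1,0,0,0,3],[1,0,0,0,5],[1,0,0,0,5],[1,0,0,0,5]]
  ]
}}

```text
time_s: 36.97
tool_pos: [0.5998, 0.0293, 0.1104]
eef_rot: [2.755, 1.505, 0.005]
contact_force: [-0.5, 0.3, 12.3]
opening: 0.0137
```

```bash
python3 -c "
from h import *
s,M=st();print(np.degrees(np.arctan2(M[1,1],M[0,1])),s['wrist_torque'])
p,d=capture('side');crop('side',p,230,150,350,260,6,'pics/c2s.png')
"
```

```text
t36.97 pos [0.5998 0.0293 0.1104] x [0.541 0.841 0.001] y [ 0.841 -0.541  0.004] F [-0.5  0.3 12.3] op0.0137 j [-0.15  0.59  1.35 -0.    1.19  0.42]
-32.72101984203204 [-0.06202112  0.2262961   0.25822193]
```

View pics/c2s.png

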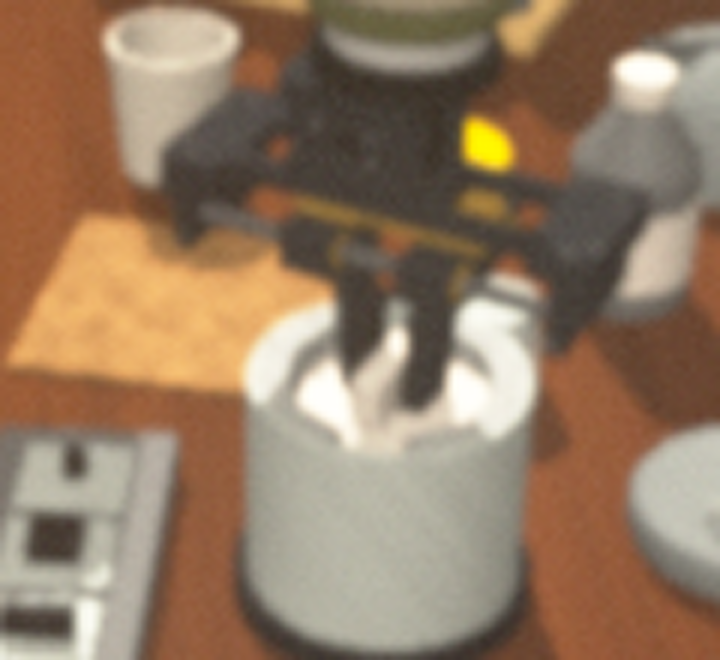

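Emit:
{"api": "servo_tool", "payload": {
  "rows": [
    [[1,0,0,0,5],[1,0,0,0,5],[1,0,0,0,5],[1,0,0,0,5],[1,0,0,0,5]]
  ]
}}

```text
time_s: 37.43
tool_pos: [0.5998, 0.0294, 0.1104]
eef_rot: [3.016, 0.873, 0.005]
contact_force: [-0.5, 0.4, 12.5]
opening: 0.0139
```

Emit:
{"api": "servo_tool", "payload": {
  "rows": [
    [[1,0,0,0,5],[1,0,0,0,5],[1,0,0,0,5],[1,0,0,0,2],[1,0,0,0,0]]
  ]
}}

```text
time_s: 37.85
tool_pos: [0.5996, 0.0296, 0.1103]
eef_rot: [3.112, 0.421, 0.005]
contact_force: [-1.7, 1.4, 12.5]
opening: 0.0141
```

```bash
python3 -c "
from h import *
s,M=st();print(np.degrees(np.arctan2(M[1,1],M[0,1])),s['wrist_torque'])
p,d=capture('side');crop('side',p,230,150,350,260,6,'pics/c3s.png')
"
```

```text
t37.85 pos [0.5996 0.0296 0.1103] x [0.964 0.266 0.003] y [ 0.266 -0.964  0.001] F [-1.7  1.4 12.5] op0.0141 j [-0.15  0.59  1.35  0.    1.19  1.15]
-74.58648994722427 [0.14698737 0.44377807 0.1989746 ]
```

View pics/c3s.png

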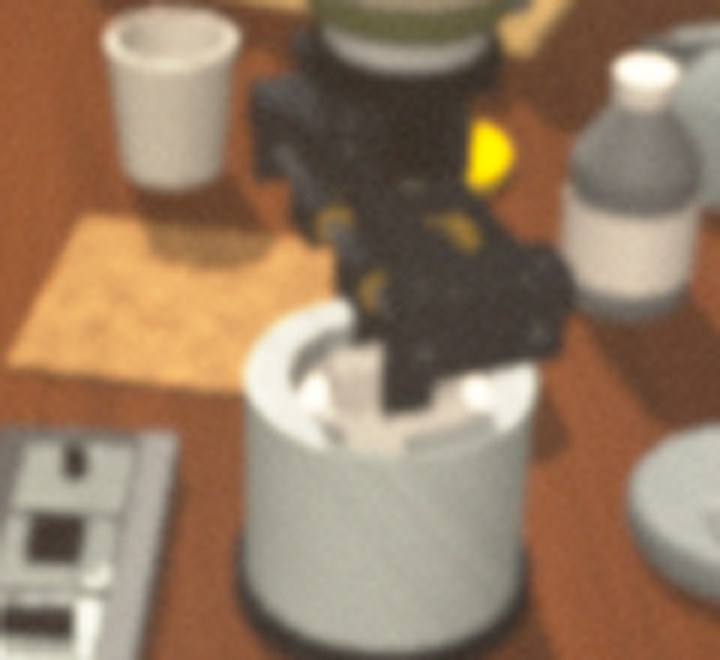

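Emit:
{"api": "servo_tool", "payload": {
  "rows": [
    [[1,0,0,-0.2,0],[1,0,0,-0.3,0],[1,0,0,-0.3,0],[1,0,0,-0.1,0],[1,0,0,0,0]]
  ]
}}

```text
time_s: 38.32
tool_pos: [0.5996, 0.0295, 0.1187]
eef_rot: [3.112, 0.424, 0.004]
contact_force: [1.0, 1.0, 5.7]
opening: 0.0139
```

```bash
python3 -c "
from h import *
s,M=st();print(np.degrees(np.arctan2(M[1,1],M[0,1])),s['wrist_torque'])
"
```

```text
t38.32 pos [0.5996 0.0295 0.1187] x [0.964 0.267 0.003] y [ 0.267 -0.964  0.001] F [1.  1.  5.7] op0.0139 j [-0.15  0.58  1.34  0.    1.21  1.15]
-74.49279056548535 [0.12495651 0.01450623 0.10148562]
```

Emit:
{"api": "servo_tool", "payload": {
  "rows": [
    [[1,0,0,-0.1,0],[1,0,0,0,0],[0.7,0,0,0,0],[0.7,0,0,0,0],[0.7,0,0,0,0]]
  ]
}}

```text
time_s: 38.73
tool_pos: [0.5987, 0.0294, 0.1185]
eef_rot: [-3.113, -0.423, 0.001]
contact_force: [0.1, 0.5, 1.8]
opening: 0.0265
```

Emit:
{"api": "servo_tool", "payload": {
  "rows": [
    [[0.7,0,0,0,0],[0.7,0,0,-1,0],[0.7,0,0,-2,0],[0.7,0,0,-4,0],[0.7,0,0,-2,0]]
  ]
}}

```text
time_s: 39.15
tool_pos: [0.5994, 0.0294, 0.2128]
eef_rot: [3.112, 0.423, 0.006]
contact_force: [-0.4, 0.2, 0.8]
opening: 0.0261
```

```bash
python3 -c "
from h import *
plan([.4483,-.0209,.15],-90,1,turn=7)
p,d=capture('side');crop('side',p,230,150,350,260,6,'pics/c4s.png')
"
```

```text
t39.15 pos [0.5994 0.0294 0.2128] x [0.964 0.267 0.003] y [ 0.267 -0.964  0.002] F [-0.4  0.2  0.8] op0.0261 j [-0.15  0.49  1.21 -0.    1.43  1.15]
dist cm 17.12256357428257 turn 15.493205631735464
[[1, -3.19, 0.16, 1.25, np.float64(3.1)], [1, -3.17, 0.33, 1.25, np.float64(3.1)], [1, -3.15, 0.5, 1.25, np.float64(3.1)], [1, -3.12, 0.67, 1.25, np.float64(3.1)], [1, -3.08, 0.84, 1.25, np.float64(3.1)]]
```

View pics/c4s.png

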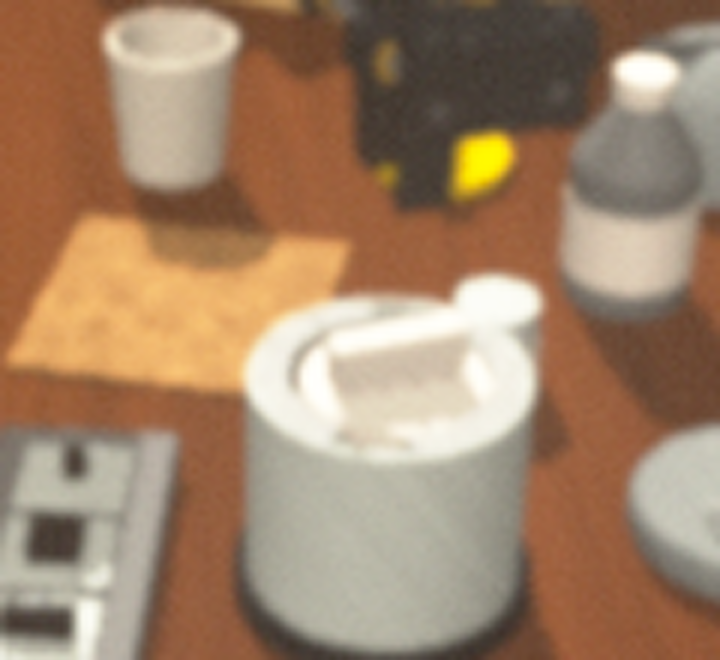

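Run:
```python
from h import *
p,d=capture('top');W=cloud('top',d)
z=W[...,2]; W0=cloud("top",np.load("top0.npy"))
p0=cv2.imread("pics/top0.png")
m=np.zeros_like(z,bool);m[218:262,245:338]=True
br=p0.min(-1)
q=W0[m&(br>195)];print("white plate z",np.percentile(q[:,2],[10,50,90]))
q=W0[m&(br<60)&(p0.max(-1)<80)];print("keys z",np.percentile(q[:,2],[10,50,90]))
# cap state
m[:]=False;m[150:215,250:315]=True
q=W[m&(z>.128)&(z<.14)];print(len(q),cv2.minAreaRect(q[:,:2].astype(np.float32)*1000) if len(q)>5 else'')
p,d=capture('side');S=cloud('side',d);sz=S[...,2]
m[:]=False;m[190:260,260:325]=True
q=S[m&(sz>.128)&(sz<.14)];print(len(q),cv2.minAreaRect(q[:,:2].astype(np.float32)*1000),np.median(q[:,2]))
```

```text
white plate z [nan nan nan]Traceback (most recent call last):
  File "<stdin>", line 8, in <module>
    return _quantile_unchecked(
        a, q, axis, out, overwrite_input, method, keepdims, weights)
    return _ureduce(a,
                    func=_quantile_ureduce_func,
    ...<5 lines>...
                    overwrite_input=overwrite_input,
                    method=method)
    r = func(a, **kwargs)
    result = _quantile(arr,
                       quantiles=q,
    ...<2 lines>...
                       out=out,
                       weights=wgt)
    slices_having_nans = np.isnan(arr[-1, ...])
                                  ~~~^^^^^^^^^
IndexError: index -1 is out of bounds for axis 0 with size 0
```

Run:
```python
from h import *
p,d=capture('top');W=cloud('top',d)
z=W[...,2]; W0=cloud("top",np.load("top0.npy"))
p0=cv2.imread("pics/top0.png")
for u,v in((281,238),(301,240),(320,243),(262,236)):
    print((W0[v-10:v+11:2,u,2]*1000).round(), p0[v-10:v+11:2,u,0])
m=np.zeros_like(z,bool);m[150:215,250:315]=True
q=W[m&(z>.128)&(z<.14)];print(len(q),cv2.minAreaRect(q[:,:2].astype(np.float32)*1000) if len(q)>5 else'')
p,d=capture('side');S=cloud('side',d);sz=S[...,2]
m[:]=False;m[190:260,260:325]=True
q=S[m&(sz>.128)&(sz<.14)];print(len(q),cv2.minAreaRect(q[:,:2].astype(np.float32)*1000),np.median(q[:,2]))
```

```text
[18. nan 24. 21. 32. 35. 30. 31. 24. 23. 22.] [176 178 197 159  71  61  68 101 189 198 156]
[18. 20. 21. 34. 33. 33. 32. 32. 35. 23. 20.] [175 196 229 104  78  72  74  77 119 234 211]
[17. 23. 24. 33. 34. 38. 34. 32. 22. 21. 21.] [176 234 236 150  71  74  68 121 233 242 197]
[21. 23. 22. 28. 21. 39. 33. nan 28. 23. 15.] [174 186 193 190 160  74 137 193 197 196 153]
10 ((604.9609985351562, 29.336288452148438), (13.46666145324707, 4.854121685028076), 78.39509582519531)
127 ((600.765380859375, 29.086332321166992), (59.07989501953125, 15.713659286499023), 15.401165008544922) 0.1345041435735025
```

Emit:
{"api": "servo_tool", "payload": {
  "rows": [
    [[1,-3.2,0.2,0,3.1],[1,-3.2,0.3,0,3.1],[1,-3.2,0.5,0.5,3.1],[1,-3.1,0.7,2,3.1],[1,-3.1,0.8,3,3.1]]
  ]
}}

```text
time_s: 39.77
tool_pos: [0.4467, -0.0206, 0.1551]
eef_rot: [3.141, -0.004, 0.003]
contact_force: [1.3, -0.4, -1.2]
opening: 0.0003
```

Emit:
{"api": "servo_tool", "payload": {
  "rows": [
    [[1,0,0,3,0],[1,0,0,3,0],[1,0,0,0,0],[1,0,0,0,0]]
  ]
}}

```text
time_s: 40.1
tool_pos: [0.4473, -0.0202, 0.0944]
eef_rot: [-3.14, 0.0, 0.007]
contact_force: [0.8, 1.4, 0.2]
opening: 0.0006
```

Run:
```python
from h import *
plan([.4483,-.0209,.05],-90,1,turn=7)
p,d=capture('side');crop('side',p,190,170,350,300,5,'pics/d1.png')
```

```text
t40.10 pos [ 0.4473 -0.0202  0.0944] x [ 1.    -0.    -0.004] y [-0.    -1.    -0.001] F [0.8 1.4 0.2] op0.0006 j [-0.31  0.4   1.8  -0.    0.95  1.26]
dist cm 4.439352181164293 turn -0.012535854215514064
[[1, 0.06, 0.04, 2.22, np.float64(-0.01)], [1, 0.06, 0.04, 2.22, np.float64(-0.01)]]
```

View pics/d1.png

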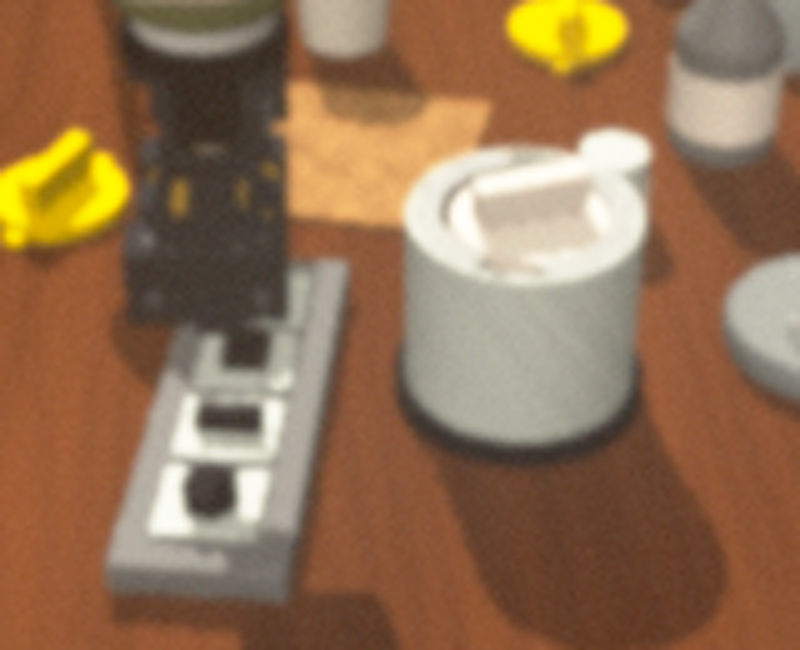

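Run:
```python
from h import *
p,d=capture('top');W=cloud('top',d);z=W[...,2]
m=np.zeros_like(z,bool);m[150:215,250:315]=True
q=W[m&(z>.128)&(z<.14)];print(len(q),cv2.minAreaRect(q[:,:2].astype(np.float32)*1000),np.median(q[:,2]))
crop('top',p,235,145,345,275,5,'pics/d2.png')
```

```text
120 ((600.7017822265625, 29.767330169677734), (59.74701690673828, 14.02349853515625), 15.67724609375) 0.13430584968330994
```

View pics/d2.png

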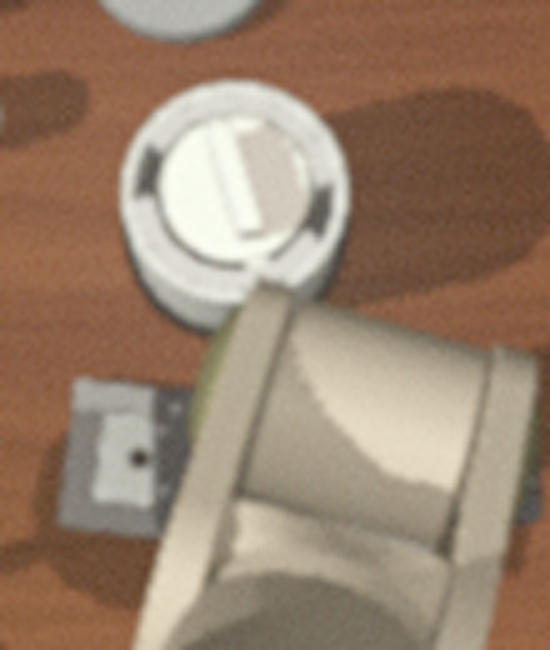

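Emit:
{"api": "servo_tool", "payload": {
  "rows": [
    [[1,0.1,0.1,2.5,0],[1,0,0,2,0],[1,0,0,0.5,0],[1,0,0,0.5,0],[1,0,0,0.4,0]]
  ]
}}

```text
time_s: 40.62
tool_pos: [0.4496, -0.0214, 0.037]
eef_rot: [3.141, 0.0, 0.002]
contact_force: [-2.5, 0.4, 4.3]
opening: 0.0004
```

Emit:
{"api": "servo_tool", "payload": {
  "rows": [
    [[1,0,0,0,0],[1,0,0,0,0]]
  ]
}}

```text
time_s: 40.78
tool_pos: [0.4496, -0.0214, 0.0371]
eef_rot: [3.141, 0.0, 0.002]
contact_force: [-1.2, 0.6, 3.9]
opening: 0.0005
```

Emit:
{"api": "servo_tool", "payload": {
  "rows": [
    [[1,0,0,0.15,0],[1,0,0,0.05,0],[1,0,0,0,0],[1,0,0,0,0]]
  ]
}}

```text
time_s: 41.12
tool_pos: [0.4496, -0.0214, 0.036]
eef_rot: [3.141, 0.0, 0.004]
contact_force: [-5.3, 2.8, 22.3]
opening: 0.0003
```

Emit:
{"api": "servo_tool", "payload": {
  "rows": [
    [[1,0,0,-1,0],[1,0,0,-2,0],[1,0,0,-3,0],[1,0,0,0,0],[1,0,0,0,0]]
  ]
}}

```text
time_s: 41.53
tool_pos: [0.4499, -0.0216, 0.0955]
eef_rot: [3.14, -0.0, 0.006]
contact_force: [-0.1, 0.8, 0.9]
opening: 0.0005
```

Run:
```python
from h import *
plan([.4558,.0337,.08],-90,1,turn=7)
```

```text
t41.53 pos [ 0.4499 -0.0216  0.0955] x [ 1.    -0.     0.004] y [-0.    -1.     0.001] F [-0.1  0.8  0.9] op0.0005 j [-0.31  0.4   1.79 -0.    0.95  1.26]
dist cm 5.776223409656735 turn -0.001281504040150594
[[1, 0.29, -2.77, 0.77, np.float64(-0.0)], [1, 0.29, -2.77, 0.77, np.float64(-0.0)]]
```

Emit:
{"api": "servo_tool", "payload": {
  "rows": [
    [[1,0.3,-2.8,0,0],[1,0.3,-2.7,0,0],[1,0,0,0,0],[1,0,0,0,0]]
  ]
}}

```text
time_s: 41.87
tool_pos: [0.4548, 0.0344, 0.0935]
eef_rot: [-3.142, -0.003, 0.002]
contact_force: [-0.1, -0.6, -0.0]
opening: 0.0005
```

Emit:
{"api": "servo_tool", "payload": {
  "rows": [
    [[1,0,0,2.5,0],[1,0,0,2,0],[1,0,0,0.5,0],[1,0,0,0.5,0],[1,0,0,0.3,0]]
  ]
}}

```text
time_s: 42.28
tool_pos: [0.4547, 0.0331, 0.0361]
eef_rot: [3.142, -0.001, -0.002]
contact_force: [-7.5, -1.9, 18.4]
opening: 0.0009
```

Emit:
{"api": "servo_tool", "payload": {
  "rows": [
    [[1,0,0,0,0],[1,0,0,0,0]]
  ]
}}

```text
time_s: 42.45
tool_pos: [0.455, 0.0332, 0.0369]
eef_rot: [3.141, -0.0, 0.0]
contact_force: [-2.2, 0.4, 4.5]
opening: 0.0005
```

Square was fully down. On to the round key.

Emit:
{"api": "servo_tool", "payload": {
  "rows": [
    [[1,0,0,-1,0],[1,0,0,-2,0],[1,0,0,-3,0],[1,0,0,0,0],[1,0,0,0,0]]
  ]
}}

```text
time_s: 42.87
tool_pos: [0.4561, 0.0333, 0.0978]
eef_rot: [3.141, -0.0, 0.007]
contact_force: [0.5, -0.1, 0.3]
opening: 0.0004
```

Run:
```python
from h import *
plan([.4402,-.0752,.095],-90,1,turn=7)
```

```text
t42.87 pos [0.4561 0.0333 0.0978] x [ 1.    -0.     0.005] y [-0.    -1.     0.001] F [ 0.5 -0.1  0.3] op0.0004 j [-0.19  0.4   1.77  0.    0.96  1.38]
dist cm 10.967187475597775 turn -0.017247297828532737
[[1, -0.53, 3.62, 0.1, np.float64(-0.01)], [1, -0.53, 3.62, 0.1, np.float64(-0.01)], [1, -0.53, 3.62, 0.1, np.float64(-0.01)]]
```

Emit:
{"api": "servo_tool", "payload": {
  "rows": [
    [[1,-0.5,3.6,0,0],[1,-0.5,3.6,0,0],[1,-0.5,3.6,0,0],[1,0,0,0,0],[1,0,0,0,0]]
  ]
}}

```text
time_s: 43.28
tool_pos: [0.4398, -0.0758, 0.0956]
eef_rot: [-3.141, 0.006, 0.001]
contact_force: [0.3, -0.4, 1.0]
opening: 0.0004
```

Emit:
{"api": "servo_tool", "payload": {
  "rows": [
    [[1,0,0,2.5,0],[1,0,0,2,0],[1,0,0,0.5,0],[1,0,0,0.5,0],[1,0,0,0.3,0]]
  ]
}}

```text
time_s: 43.7
tool_pos: [0.4399, -0.0735, 0.0381]
eef_rot: [-3.141, -0.001, 0.002]
contact_force: [-1.7, 2.6, 3.8]
opening: 0.0007
```

Emit:
{"api": "servo_tool", "payload": {
  "rows": [
    [[1,0,0,0,0],[1,0,0,0,0]]
  ]
}}

```text
time_s: 43.87
tool_pos: [0.4403, -0.074, 0.0388]
eef_rot: [3.142, 0.001, 0.001]
contact_force: [-1.6, 1.6, 3.4]
opening: 0.0007
```

Emit:
{"api": "servo_tool", "payload": {
  "rows": [
    [[1,0,0,0.2,0],[1,0,0,0.15,0],[1,0,0,0,0],[1,0,0,0,0]]
  ]
}}

```text
time_s: 44.2
tool_pos: [0.4405, -0.0743, 0.0361]
eef_rot: [3.141, -0.0, 0.003]
contact_force: [-4.3, 5.4, 19.6]
opening: 0.0005
```

Emit:
{"api": "servo_tool", "payload": {
  "rows": [
    [[1,0,0,-1,0],[1,0,0,-2,0],[1,0,0,-4,0],[1,0,0,-4,0],[1,0,0,-4,0]]
  ]
}}

```text
time_s: 44.62
tool_pos: [0.4399, -0.0745, 0.1868]
eef_rot: [3.141, -0.001, 0.001]
contact_force: [0.3, 0.3, 0.4]
opening: 0.0005
```

Emit:
{"api": "servo_tool", "payload": {
  "rows": [
    [[1,-3,0,0,0],[1,-3,3,0,0],[1,0,3,0,0],[1,0,0,0,0],[1,0,0,0,0]]
  ]
}}

```text
time_s: 45.03
tool_pos: [0.3807, -0.135, 0.1851]
eef_rot: [3.141, -0.005, 0.002]
contact_force: [-0.3, 0.1, -0.1]
opening: 0.0007
```

Run:
```python
from h import *
st()
p,d=capture('top');W=cloud('top',d);z=W[...,2]
m=np.zeros_like(z,bool);m[150:215,250:315]=True
q=W[m&(z>.128)&(z<.14)];print(len(q),cv2.minAreaRect(q[:,:2].astype(np.float32)*1000),np.median(q[:,2]))
cv2.imwrite('pics/e1.png',p[:,:,::-1])
p,d=capture('side');cv2.imwrite('pics/e2.png',p[:,:,::-1])
for k in((.4483,-.0209),(.4558,.0337),(.4402,-.0752),(.4628,.0878)):
    S=cloud('side',d).reshape(-1,3);r=np.hypot(S[:,0]-k[0],S[:,1]-k[1])<.005;print(k,np.nanmedian(S[r,2]))
```

```text
t45.03 pos [ 0.3807 -0.135   0.1851] x [ 1.    -0.003  0.001] y [-0.003 -1.     0.001] F [-0.3  0.1 -0.1] op0.0007 j [-0.64  0.19  1.78 -0.    1.17  0.94]
119 ((600.8525390625, 29.68716049194336), (59.74812316894531, 13.802882194519043), 15.50514030456543) 0.13389256735015964
(0.4483, -0.0209) 0.03461317104261519
(0.4558, 0.0337) 0.03493840209678245
(0.4402, -0.0752) 0.03604603145147511
(0.4628, 0.0878) 0.033062171787337724
```

View pics/e1.png

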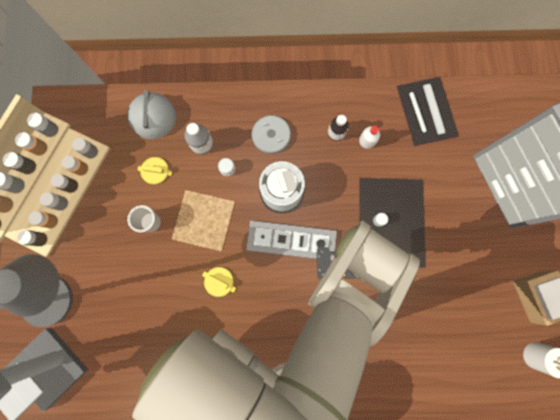

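View pics/e2.png

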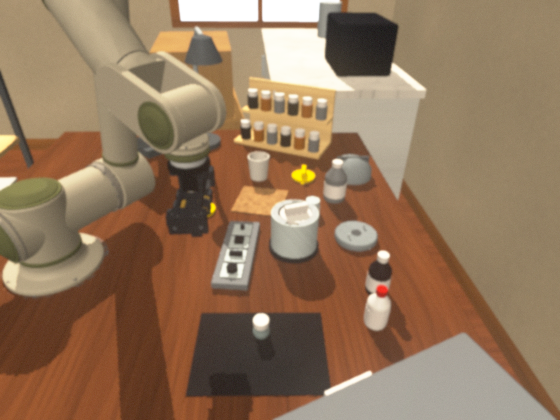

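The pictures show the mat holding only the paint jar (side view 261,325). The cap is locked on the pot (295,225), all keys are up, the bystanders are in place and the arm is clear.

```bash
python3 -c "
from plant import close_job
print(close_job())"
```

```text
the job is handed in; nothing more can be done
None
```

The job is done and handed in after about 45 s of robot time; no verdict was reported.

I pressed the cap, turned it open and laid it on the cork mat. Then I put two hatches and three wheels into the pot and put the cap back and locked it. Last I pressed the bar, square and large round keys, in that order. The small round stop key was never touched.

**Last checks:**
- **Cap:** the grip bar lies at 15.5°, the same as at the start, and its top is 134 mm up, which fits the locked height.
- **Cap position:** its centre reads about 2.5 mm further in x than at the start. That is within the 5 mm allowed, and it is the only reading that differed.
- **Parts:** only the paint jar is left on the black mat. The inside of the pot was last seen before the cap went back on, with the parts heaped in the middle. I could not count all five in the picture, but each one left the mat in the gripper and was let go over the pot.
- **Keys:** I pressed each one to the bottom, reading 18 to 22 N there. All four keys are back up at 33 to 36 mm.
- **Bystanders and arm:** nothing else looks moved in the pictures, and the arm stands clear.

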